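Set up and test a row of relay modules against a flip stop

TASK

Get the relay rail ready and run its test: flip the red hinged stop down across the channel, then tighten the black wing screw beside it fully clockwise without bumping the gauge next to it. Then stand every grey relay module in the channel, on the open (long) side of the stop, each upright with its 46 mm width across the channel, and push the row up so that the first is against the stop and no gaps are left. When that is done press the white key (supply on), the yellow key (test), the green key (reset) and then the white key again (supply off), fully and one at a time, and leave the row tight, with the screwdriver, jar and mouse not disturbed.

Things in the scene. Friction and masses are not known exactly. Their poses are not given: they have to be found in the camera images.
- jig: Fixed aluminium fixture plate 90 (x) x 400 (y) x 12 mm; origin on the bench surface, plate from y = -150 to +250 mm in its frame. Along its y runs a channel centred on x = 0, 56 mm wide inside, floor 12 mm high, between two dark fences 5 mm thick whose tops are 22 mm high (fences from y = -140 to +120). The stop's hinge is on the -x side at y = 97, wing screw at y = 170, gauge at y = 225 mm. Modules are loaded on the -y side of the stop and pushed towards +y.
- place1 (a point): Where the centre of module number 1 from the stop belongs when the row is tight (fixture frame 0, 75, 34.5 mm; 8 mm allowed). Axes as the fixture. The lowered stop's face is at y = 90 mm.
- place2 (a point): Where the centre of module number 2 from the stop belongs when the row is tight (fixture frame 0, 45, 34.5 mm; 8 mm allowed). Axes as the fixture. The lowered stop's face is at y = 90 mm.
- place3 (a point): Where the centre of module number 3 from the stop belongs when the row is tight (fixture frame 0, 15, 34.5 mm; 8 mm allowed). Axes as the fixture. The lowered stop's face is at y = 90 mm.
- place4 (a point): Where the centre of module number 4 from the stop belongs when the row is tight (fixture frame 0, -15, 34.5 mm; 8 mm allowed). Axes as the fixture. The lowered stop's face is at y = 90 mm.
- stop_hinge (a point): Point on the stop's hinge axis (fixture frame -50, 97, 50 mm); the axis runs along the fixture's y. The two dark hinge cheeks beside it reach 54 mm above the bench.
- stop_tip (a point): Free end of the red stop's arm, 96 mm from the hinge. The arm is 14 mm wide (along y) and 8 mm thick; a paddle 14 mm wide stands out 34 mm from the arm's middle on its +x side (26 to 74 mm from the hinge) and hangs into the channel when the stop is down.
- stop (a joint): Stop angle, rad: 0 = arm upright, grows as it swings over to the fixture's +x and down; 1.57 = fully down, arm level across the channel 50 mm above the bench. Starts between -0.25 and 0.2. Stiff hinge (about 0.08 N m) that stays where it is left. Counts as down beyond 1.45.
- wing_grip (a point): Point on the upright axis of the black wing screw, 56 mm above the bench, at which to grip the bar: a flat bar 64 mm long, 9 mm thick, from 38 to 68 mm high over a boss 32 mm high (the wings' round tips reach 70 mm). Its x axis runs along the bar.
- wing (a joint): Wing screw angle, rad: at 0 the bar lies along the fixture's x; grows clockwise seen from above to its end stop at 1.45. Starts between 0 and 0.3. Friction about 0.06 N m. Counts as tight beyond 1.25.
- gauge: Fixed gauge box 90 (x) x 26 (y) x 46 mm on the fixture plate; origin at its underside, top 58 mm above the bench. Its near face is 42 mm from the wing screw's axis, 10 mm outside the circle of the wing tips: open the fingers only part way at the wing screw (at most about 40 mm). Must not be bumped (10 N).
- relay1_mid (a point): Centre (22.5 mm above its underside) of a loose grey relay module, 46 (x) x 30 (y) x 45 mm high, 100 g, blue and green top; grip across its 46 mm (x). May be absent. Either way round in the channel is right.
- relay2_mid (a point): Centre (22.5 mm above its underside) of a loose grey relay module, 46 (x) x 30 (y) x 45 mm high, 100 g, blue and green top; grip across its 46 mm (x). May be absent. Either way round in the channel is right.
- relay3_mid (a point): Centre (22.5 mm above its underside) of a loose grey relay module, 46 (x) x 30 (y) x 45 mm high, 100 g, blue and green top; grip across its 46 mm (x). May be absent. Either way round in the channel is right.
- relay4_mid (a point): Centre (22.5 mm above its underside) of a loose grey relay module, 46 (x) x 30 (y) x 45 mm high, 100 g, blue and green top; grip across its 46 mm (x). May be absent. Either way round in the channel is right.
- key_white_top (a point): Top centre of the white key's round cap (28 mm across); press straight down. The three keys stand 60 mm apart in a line, in an order that varies, on a fixed black console slab 85 x 200 x 18 mm.
- key_yellow_top (a point): Top centre of the yellow key's round cap (28 mm across); press straight down. The three keys stand 60 mm apart in a line, in an order that varies, on a fixed black console slab 85 x 200 x 18 mm.
- key_green_top (a point): Top centre of the green key's round cap (28 mm across); press straight down. The three keys stand 60 mm apart in a line, in an order that varies, on a fixed black console slab 85 x 200 x 18 mm.
- key_white (a joint): white key; 0 = released, 0.006 m = fully pressed (spring, about 5 N at full travel; counts as pressed beyond 0.0042)
- key_yellow (a joint): yellow key; 0 = released, 0.006 m = fully pressed (spring, about 5 N at full travel; counts as pressed beyond 0.0042)
- key_green (a joint): green key; 0 = released, 0.006 m = fully pressed (spring, about 5 N at full travel; counts as pressed beyond 0.0042)
- screwdriver: Loose screwdriver lying on the bench; leave alone (it may not move 30 mm).
- jar: Loose jar 44 mm across, 50 mm high, standing on the bench; leave alone (may not move 30 mm).
- mouse: Loose black computer mouse 100 x 58 x 30 mm; leave alone (may not move 30 mm).

How it is judged:
On the way, in this order (a step that is already met when the one before it is completed fails the run):
1. the red stop is down across the channel (value of joint stop above 1.45 rad), for 0.2 s.
2. the wing screw is tight, stop still down (value of joint wing above 1.25 rad and value of joint stop above 1.45 rad), for 0.2 s.
3. all modules stand in the channel, tight in a row against the stop (all of step 2 and angle between each of relay1_mid, relay2_mid, relay3_mid, relay4_mid's own z axis and vertical below 0.12 rad and angle between the y axis of each of relay1_mid, relay2_mid, relay3_mid, relay4_mid and the y axis of jig, either way round below 0.15 rad and (distance between relay1_mid and place1 below 0.008 m or (distance between relay1_mid and place2 below 0.008 m and distance between any of relay2_mid, relay3_mid, relay4_mid and place1 below 0.008 m) or (distance between relay1_mid and place3 below 0.008 m and distance between any of relay2_mid, relay3_mid, relay4_mid and place2 below 0.008 m) or (distance between relay1_mid and place4 below 0.008 m and distance between any of relay2_mid, relay3_mid, relay4_mid and place3 below 0.008 m)) and (distance between relay2_mid and place1 below 0.008 m or (distance between relay2_mid and place2 below 0.008 m and distance between any of relay1_mid, relay3_mid, relay4_mid and place1 below 0.008 m) or (distance between relay2_mid and place3 below 0.008 m and distance between any of relay1_mid, relay3_mid, relay4_mid and place2 below 0.008 m) or (distance between relay2_mid and place4 below 0.008 m and distance between any of relay1_mid, relay3_mid, relay4_mid and place3 below 0.008 m)) and (distance between relay3_mid and place1 below 0.008 m or (distance between relay3_mid and place2 below 0.008 m and distance between any of relay1_mid, relay2_mid, relay4_mid and place1 below 0.008 m) or (distance between relay3_mid and place3 below 0.008 m and distance between any of relay1_mid, relay2_mid, relay4_mid and place2 below 0.008 m) or (distance between relay3_mid and place4 below 0.008 m and distance between any of relay1_mid, relay2_mid, relay4_mid and place3 below 0.008 m)) and (distance between relay4_mid and place1 below 0.008 m or (distance between relay4_mid and place2 below 0.008 m and distance between any of relay1_mid, relay2_mid, relay3_mid and place1 below 0.008 m) or (distance between relay4_mid and place3 below 0.008 m and distance between any of relay1_mid, relay2_mid, relay3_mid and place2 below 0.008 m) or (distance between relay4_mid and place4 below 0.008 m and distance between any of relay1_mid, relay2_mid, relay3_mid and place3 below 0.008 m))), for 0.2 s.
4. the white key is pressed alone (value of joint key_white above 0.0042 m and value of joint each of key_yellow, key_green below 0.0015 m), for 0.1 s.
5. the yellow key is pressed alone (value of joint key_yellow above 0.0042 m and value of joint each of key_white, key_green below 0.0015 m), for 0.1 s.
6. the green key is pressed alone (value of joint key_green above 0.0042 m and value of joint each of key_white, key_yellow below 0.0015 m), for 0.1 s.
7. the white key is pressed alone again (all of step 4), for 0.1 s.
At the end, for the whole second after the job is handed in: Stop down (>1.45 rad), wing screw tight (>1.25 rad); each present module upright (0.12 rad), square to the channel (0.15 rad), its centre within 8 mm of a place; places 30 mm apart fill up from the stop with none left out; modules at rest, keys released (all of step 3 and value of joint each of key_white, key_yellow, key_green below 0.0015 m and linear speed of each of relay1, relay2, relay3, relay4 below 0.02 m/s); the robot touches nothing.
It fails at once if two keys pressed at once (value of joint each of key_white, key_yellow above 0.003 m or value of joint each of key_yellow, key_green above 0.003 m or value of joint each of key_white, key_green above 0.003 m).
It fails at once if a key pressed before the stop is down and its wing screw tight (value of joint any of key_white, key_yellow, key_green above 0.0042 m and (value of joint wing below 1 rad or value of joint stop below 1.3 rad)).
It fails at once if the gauge is bumped (over 10 N) (contact force between the arm and gauge above 10 N).
It fails at once if the gauge is bumped by the fingers (over 10 N) (contact force between the fingers and gauge above 10 N).
It fails at once if the screwdriver, jar or mouse is disturbed (moved over 30 mm) (distance of any of screwdriver, jar, mouse from where it was at the start of the episode above 0.03 m).
Of relay1, relay2, relay3, relay4 only 2 to 4 are there at a start; the rules pass over those that are not, and their reading is None.
At some moment in a run one of relay1, relay2, relay3, relay4 may be knocked a few centimetres aside while the robot is not near it.
It also fails if it takes over 210 s, if anything falls off the work surface, if the arm or the gripper's body presses on something with over 40 N, if the wrist force passes 120 N, or if a joint passes its speed limit or range.

ROBOT

A 6-joint arm with a two-finger parallel gripper is mounted at the origin on the work surface. World frame = base frame: x ahead of the robot, y to its left, z up, the work surface at z = 0. Lengths are in m, angles in rad, forces in N, time in s.
With the tool pointing down it reaches from about 0.275 to 0.75 m from the base axis. Payload 10.2 kg.
Tool frame: the origin (TCP) lies at the very end of the fingers, on their centre line; the grasp point (between the pads) lies 19 mm behind it; z points along the fingers, y is the direction in which the jaws open and shut (so a half turn about z gives the same grasp; the last joint's range is limited). The gripper opens to 85 mm and grips with 20 to 120 N. Pads are 22 mm wide; open, the fingers measure 114 mm over their backs; the gripper's body (76 mm by 85 mm) begins 54 mm behind the grasp point. The pads swing forward as they close: fully open they stand 13 mm farther back than shut.
Start: joints at [1.119, 0.313, 1.498, -0, 1.331, -0.223], TCP at [0.119, 0.511, 0.231] pointing down, gripper open.
Joint ranges: [-2.94, 2.94], [-0.97, 2.17], [0.19, 2.56], [-1.23, 4.37], [0.02, 3.11], [-2.88, 2.88]. Speed limits (rad/s): [2.39, 2.39, 3.01, 3.14, 3.14, 3.14].

INTERFACE

Orientations are given as a 3x3 rotation matrix whose columns are the frame's x, y, z axes.
In Python, from plant import readout, read_camera, arm gives the robot as it stands.
- The arm moves only by the tool drive_tool, never from a script. Its argument "steps" is a list of rows, each a list of 7 numbers: the finger opening in mm, from 0 to 85.4, then the shift along the tool's x, y, z each as a share of 500 mm, from -1 to 1, then the turn, a rotation vector about the tool's x, y, z each as a share of 0.15 rad, from -1 to 1. A call has 1 to 10 rows; each row shifts and turns the pose as measured when the row begins, along the tool's axes as they then stand; what a row does not reach is not made up. A row lasts 1/8 s, in which the tool goes at most 62.5 mm and 10.7 degrees, less where a joint would pass 70% of its speed; a pose out of reach is approached as far as the arm can. A call with a number of a shift or a turn outside -1 to 1 is refused whole. A call with a gripper value outside its range is refused whole. The fingers move at their own pace and stop on an object; "grip_force" is the grip in N (left out, the last holds). Time passes only in rows, so rows that do not move let the fingers close. It gives the time, the measured TCP pose, the force and the opening at its end, in the units of the state.
- readout.get_obs(): the state, without advancing time (a new reading comes with each control period).
- read_camera(name): name is "side" or "top"; returns a dict with "frame" (480x640x3 uint8, red, green, blue), "fx", "fy", "cx", "cy" (pixels), "extrinsics" (4x4, takes a point from camera to world coordinates). Camera axes: x right, y up, looking along -z (the intrinsics and any distortion apply to the point x, -y, -z); pixel columns grow to the right and rows downward; lengths in m; the calibration is good to about 2 mm. A picture is of the moment at which its call begins. There is no depth.
- arm.hand_in(): hands the job in, once; it reports no verdict.
The state is a dict: "clock": time; "joint_positions": joint angles; "dq": joint speeds; "joint_efforts": joint torques, N m; "position": TCP position; "eef_rot": TCP orientation; "ft_force": force on the tool from outside, world axes, zero at the start; "torque": the same for the moment, N m; "width": finger opening in m.
Only numpy, scipy, OpenCV 4.12 (cv2) and the standard library are available. Lean on these libraries where they do the work, as an engineer would, in place of code of your own. Each camera call takes 0.05 s, during which the arm holds its last target.

## Working session

There is one attempt and no reset: what is moved stays moved. The work goes in short steps, Python scripts to look and compute and a tool call to move; the robot and the scene stay as the last step left them, time stands still between calls to the robot, and variables do not carry over. Pictures are saved under pics/ and viewed, and the job is handed in when it is done.

Besides the shell and the picture viewer there is one more tool, called as name(argument=value, ...) on one line, values as JSON. drive_tool: Moves the arm, as the interface text tells. Shift numbers are shares of 500 mm and turn numbers shares of 0.15 rad, none past 1 either way. Its arguments: {"type":"object","properties":{"steps":{"type":"array","items":{"type":"array","items":{"type":"number"}}},"grip_force":{"type":"number"}},"required":["steps"]}

```bash
ls; mkdir -p pics; python3 - <<'E'
from plant import readout, read_camera, arm
import cv2
for n in("side","top"):
    c=read_camera(n); cv2.imwrite(f"pics/{n}0.png",c["frame"][:,:,::-1]); print(n,{k:v for k,v in c.items() if k!="frame"})
print(readout.get_obs())
E
```

```text
pics
side {'fx': 599.536868484315, 'fy': 599.536868484315, 'cx': 335.1130516351509, 'cy': 239.15697435355398, 'extrinsics': array([[-0.92487247,  0.27128969, -0.26648229,  0.22937596],
       [-0.3796809 , -0.61953372,  0.6870374 ,  0.85590131],
       [ 0.0212914 ,  0.73660022,  0.67599319,  1.02944748],
       [ 0.        ,  0.        ,  0.        ,  1.        ]])}
top {'fx': 551.8050618887289, 'fy': 551.8050618887289, 'cx': 313.84577945399724, 'cy': 232.96116520349204, 'extrinsics': array([[-0.02470538,  0.98866355, -0.14810144,  0.42271738],
       [-0.9996939 , -0.02423651,  0.00496999, -0.05638547],
       [ 0.00132419,  0.1481789 ,  0.98895969,  1.1519493 ],
       [ 0.        ,  0.        ,  0.        ,  1.        ]])}
{'clock': 0.1, 'joint_positions': array([ 1.11860514e+00,  3.13430772e-01,  1.49834400e+00, -4.44430237e-05,
        1.33100960e+00, -2.23393617e-01]), 'dq': array([ 0.00078871, -0.0022003 , -0.00215019,  0.00049238, -0.00116363,
       -0.00126348]), 'joint_efforts': array([ 3.04509937e-03, -4.12897289e+01, -2.60141981e+01, -1.61523203e-04,
        2.98279672e-03,  1.26524148e-05]), 'position': array([0.11899128, 0.51110433, 0.23077995]), 'eef_rot': array([[-9.73942166e-01,  2.26796001e-01, -4.81875523e-04],
       [ 2.26796404e-01,  9.73941580e-01, -1.09080709e-03],
       [ 2.21927924e-04, -1.17167065e-03, -9.99999289e-01]]), 'ft_force': array([-0.53893049, -0.40708576, -0.39775017]), 'torque': array([ 0.01235097,  0.04338156, -0.01135198]), 'width': 0.08560923757977563}
```

View pics/side0.png

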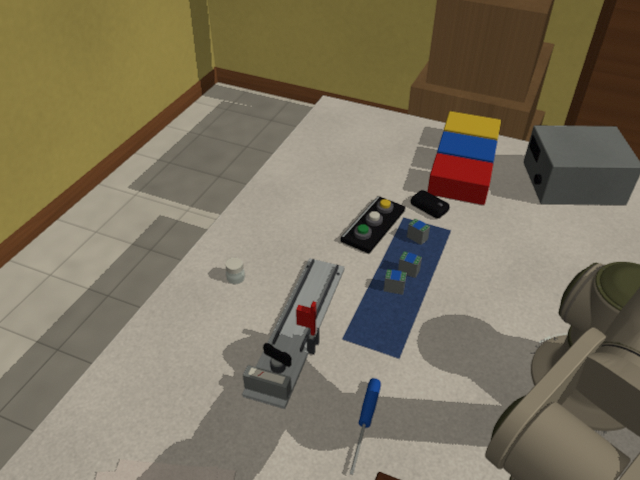

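View pics/top0.png

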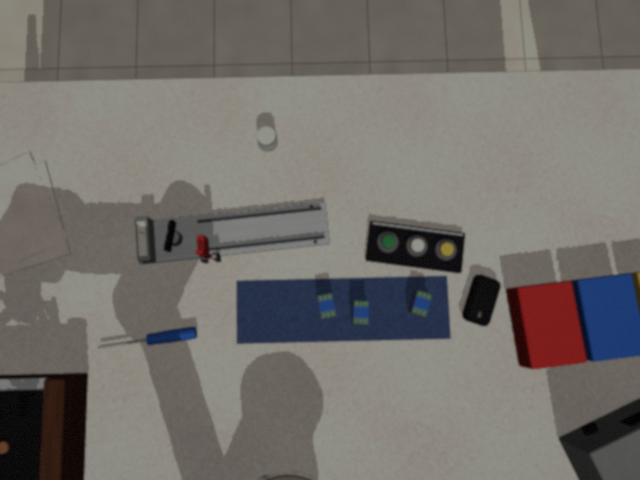

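The side view shows the fixture with the gauge at about (268,382), the wing screw at (277,356) and the red stop at (308,318). The keys are green (362,230), white (375,217) and yellow (386,204), and there are three modules on the blue mat. The top view shows the modules at about (326,306), (361,312) and (422,303), the mouse at (481,300), the jar at (266,135) and the screwdriver at (150,338).

```bash
cat > h.py <<'E'
import numpy as np, cv2
from plant import readout, read_camera, arm
def ray(c,u,v):
    E=c["extrinsics"]; d=np.array([(u-c["cx"])/c["fx"],-(v-c["cy"])/c["fy"],-1.0])
    return E[:3,3],E[:3,:3]@d
def onz(c,u,v,z):
    o,d=ray(c,u,v); return o+d*(z-o[2])/d[2]
def proj(c,p):
    E=c["extrinsics"]; q=E[:3,:3].T@(np.asarray(p,float)-E[:3,3]); return np.array([c["cx"]+c["fx"]*q[0]/-q[2], c["cy"]-c["fy"]*q[1]/-q[2]])
def tri(c1,p1,c2,p2):
    o1,d1=ray(c1,*p1);o2,d2=ray(c2,*p2); d1=d1/np.linalg.norm(d1);d2=d2/np.linalg.norm(d2)
    t=np.linalg.lstsq(np.stack([d1,-d2],1),o2-o1,rcond=None)[0]
    a=o1+t[0]*d1;b=o2+t[1]*d2; return (a+b)/2,np.linalg.norm(a-b)
def crop(c,x0,y0,x1,y1,s,name):
    cv2.imwrite("pics/"+name,cv2.resize(c["frame"][y0:y1,x0:x1,::-1],None,fx=s,fy=s,interpolation=cv2.INTER_CUBIC))
E
python3 - <<'E'
from h import *
t=read_camera("top");s=read_camera("side")
crop(t,120,190,340,340,3.6,"t1.png");crop(t,300,200,510,340,3.6,"t2.png");crop(s,230,250,360,410,3.7,"s1.png");crop(s,330,190,460,310,5,"s2.png")
E
```

```text
(no output)
```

View pics/t1.png

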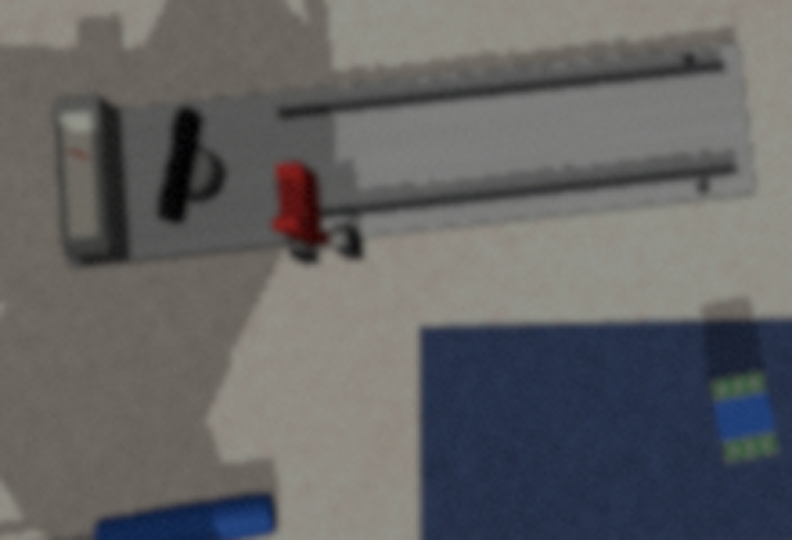

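View pics/t2.png

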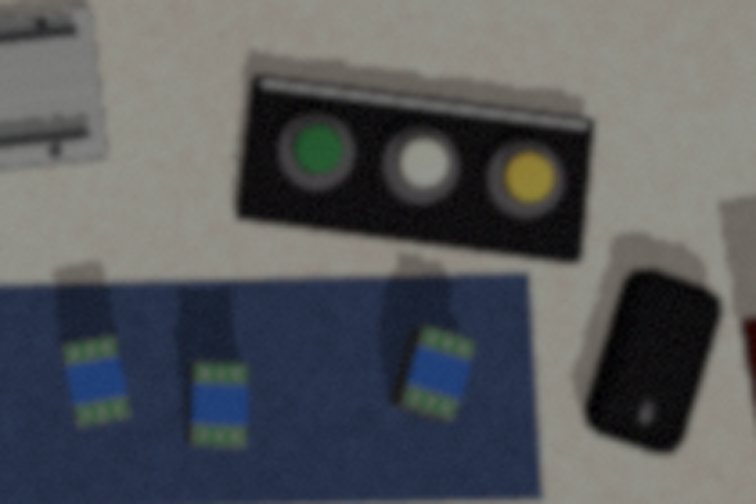

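View pics/s1.png

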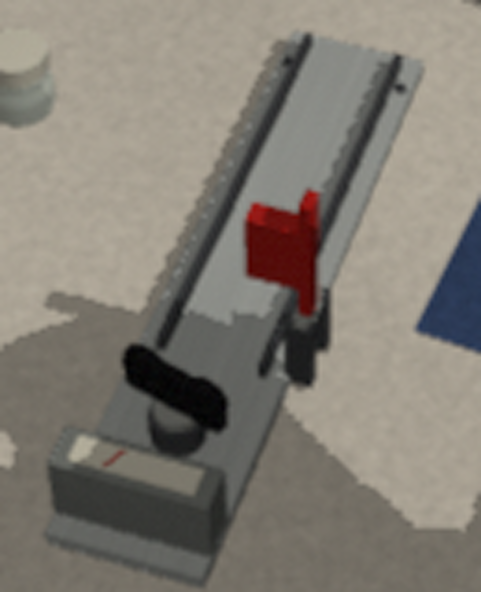

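View pics/s2.png

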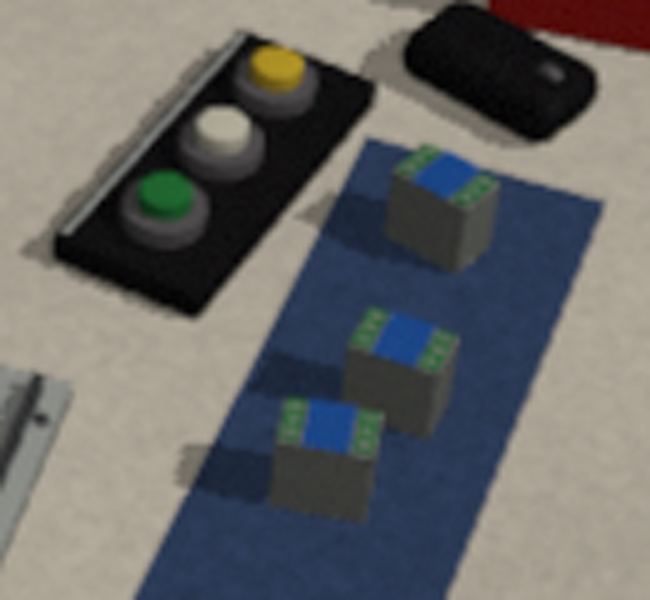

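```bash
python3 - <<'E'
from h import *
t=read_camera("top");s=read_camera("side")
T=lambda x,y:(120+(x+.5)/3.6-.5,190+(y+.5)/3.6-.5); S=lambda x,y:(230+(x+.5)/3.7-.5,250+(y+.5)/3.7-.5)
for n,a,b in(("f+ -140",(723,65),(304,40)),("f- -140",(737,167),(396,60)),("f+ 120",(278,112),(165,345))):
    print(n,tri(t,T(*a),s,S(*b)),onz(t,*T(*a),.022),onz(s,*S(*b),.022))
def blobs(c,lo,hi,minA,box):
    h=cv2.cvtColor(c["frame"],cv2.COLOR_RGB2HSV); m=cv2.inRange(h,lo,hi); k=np.zeros_like(m);x0,y0,x1,y1=box;k[y0:y1,x0:x1]=255;m&=k
    n,l,st,ce=cv2.connectedComponentsWithStats(m)
    return [(ce[i].round(2),st[i,4],[np.round(x,1) for x in cv2.minAreaRect(np.argwhere(l==i)[:,::-1].astype(np.float32))[0:3]]) for i in range(1,n) if st[i,4]>=minA]
bt=(300,200,460,330);bs=(330,190,440,300)
R={}
for nm,lo,hi,mA in(("blue",(100,150,120),(125,255,255),15),("green",(50,120,60),(85,255,255),60),("yellow",(18,120,120),(32,255,255),40),("white",(10,0,140),(60,70,255),40)):
    for cn,c,b in(("t",t,(370,225,460,262) if nm=="white" else bt),("s",s,(362,205,384,225) if nm=="white" else bs)):
        R[nm,cn]=blobs(c,lo,hi,mA,b); print(nm,cn); [print("  ",x) for x in R[nm,cn]]
E
```

```text
f+ -140 (array([ 0.64707685, -0.07671668,  0.02138371]), np.float64(0.004257595058430907)) [ 0.64484525 -0.07719153  0.022     ] [ 0.64901653 -0.07601461  0.022     ]
f- -140 (array([ 0.58636789, -0.08336309,  0.0216357 ]), np.float64(0.0027015307849057356)) [ 0.58498609 -0.0836544   0.022     ] [ 0.58760597 -0.08288679  0.022     ]
f+ 120 (array([0.62222141, 0.17968528, 0.02292813]), np.float64(0.002302433108630404)) [0.62352355 0.18019393 0.022     ] [0.62139269 0.17896685 0.022     ]
blue t
   (array([361.11, 311.22]), np.int32(18), [array([361.5, 311. ]), array([4., 7.]), np.float64(90.0)])
blue s
   (array([418.79, 224.44]), np.int32(57), [array([418.8, 224.3]), array([7.1, 9.2]), np.float64(45.0)])
   (array([410.44, 257.16]), np.int32(73), [array([410.4, 257.2]), array([8. , 8.9]), np.float64(26.6)])
   (array([395.36, 274.67]), np.int32(76), [array([395.4, 274.7]), array([8.4, 8.6]), np.float64(11.3)])
green t
   (array([387.75, 240.82]), np.int32(113), [array([387.5, 240.5]), array([11., 11.]), np.float64(90.0)])
green s
   (array([362.78, 228.22]), np.int32(77), [array([362.5, 228.5]), array([9., 9.]), np.float64(90.0)])
yellow t
   (array([446.78, 248.85]), np.int32(110), [array([446.5, 248.5]), array([11., 11.]), np.float64(90.0)])
yellow s
   (array([385.63, 202.63]), np.int32(60), [array([385.5, 202.5]), array([9.4, 6.7]), np.float64(26.6)])
white t
   (array([417.5 , 244.95]), np.int32(76), [array([417.5, 245. ]), array([8., 9.]), np.float64(90.0)])
white s
   (array([374.45, 214.72]), np.int32(53), [array([374.5, 215. ]), array([6., 9.]), np.float64(90.0)])
```

```bash
python3 - <<'E'
from h import *
t=read_camera("top");s=read_camera("side")
def fence(c,P,Q,z,w=5):
    # sample perpendicular profiles between px P,Q; dark centroid
    g=cv2.cvtColor(c["frame"],cv2.COLOR_RGB2GRAY).astype(np.float32)
    P=np.array(P,float);Q=np.array(Q,float);d=(Q-P)/np.linalg.norm(Q-P);n=np.array([-d[1],d[0]])
    pts=[]
    off=np.arange(-w,w+.01,.25)
    for f in np.linspace(.06,.94,40):
        a=P+f*(Q-P); xy=(a+off[:,None]*n).astype(np.float32)
        pr=cv2.remap(g,xy[:,0].reshape(1,-1),xy[:,1].reshape(1,-1),cv2.INTER_LINEAR)[0]
        k=pr.argmin(); wt=np.where(np.abs(off-off[k])<1.6,np.maximum(pr.min()+25-pr,0),0)
        o=(wt*off).sum()/wt.sum(); pts.append(a+o*n)
    pts=np.array(pts,np.float32); vx,vy,x0,y0=cv2.fitLine(pts,cv2.DIST_HUBER,0,.01,.01).ravel()
    W=[onz(c,x0+k*vx,y0+k*vy,z) for k in(-40,40)]; W=sorted(W,key=lambda p:p[1])
    dd=(W[1]-W[0])[:2]; th=np.arctan2(-dd[0],dd[1]); 
    x=lambda y:W[0][0]+dd[0]/dd[1]*(y-W[0][1])
    print("theta %.4f  x at y=-0.05,.05,.15: %.4f %.4f %.4f"%(th,x(-.05),x(.05),x(.15)))
T=lambda x,y:(120+(x+.5)/3.6-.5,190+(y+.5)/3.6-.5); S=lambda x,y:(230+(x+.5)/3.7-.5,250+(y+.5)/3.7-.5)
fence(t,T(278,112),T(723,65),.022);fence(t,T(360,208),T(737,167),.022)
fence(s,S(165,345),S(304,40),.022);fence(s,S(335,205),S(396,60),.022)
# plate right edges
for p in((735,40),(754,192)):print("plate",onz(t,*T(*p),.012))
for p in((290,33),(425,65)):print("plate s",onz(s,*S(*p),.012))
print("gauge corners top", [onz(t,*T(*p),.058)[:2].round(4) for p in((57,98),(103,98),(118,250),(70,262))])
print("gauge side", [onz(s,*S(*p),.058)[:2].round(4) for p in((68,430),(55,465),(225,465),(210,505))])
w=[T(188,112),T(172,215)]; ws=[S(138,358),S(212,412)]
for a,b in zip(w,ws): print("wing",tri(t,a,s,b),onz(t,*a,.068),onz(s,*b,.060))
print("stop tip", tri(t,T(295,170),s,S(311,196)))
E
```

```text
theta 0.0858  x at y=-0.05,.05,.15: 0.6431 0.6345 0.6259
theta 0.0843  x at y=-0.05,.05,.15: 0.5822 0.5737 0.5653
theta 0.0875  x at y=-0.05,.05,.15: 0.6447 0.6359 0.6272
theta 0.0891  x at y=-0.05,.05,.15: 0.5838 0.5749 0.5660
plate [ 0.66153448 -0.08479297  0.012     ]
plate [ 0.57156955 -0.0933286   0.012     ]
plate s [ 0.66422384 -0.0875655   0.012     ]
plate s [ 0.57225776 -0.09547122  0.012     ]
gauge corners top [array([0.6281, 0.2962]), array([0.6275, 0.2705]), array([0.5419, 0.2605]), array([0.5359, 0.2869])]
gauge side [array([0.6291, 0.2729]), array([0.6249, 0.2948]), array([0.5442, 0.2602]), array([0.5408, 0.2851])]
wing (array([0.61585111, 0.22091035, 0.06417261]), np.float64(0.0028376042501749837)) [0.61656752 0.22033925 0.068     ] [0.61604345 0.21805379 0.06      ]
wing (array([0.56293605, 0.2318939 , 0.0568649 ]), np.float64(0.00442617732360757)) [0.5593666  0.22835057 0.068     ] [0.56410724 0.23416002 0.06      ]
stop tip (array([0.55964088, 0.1429694 , 0.14352033]), np.float64(0.024052052479631884))
```

```bash
cat >> h.py <<'E'
th=.0865; J0=np.array([.6042,.0575,0])
RJ=np.array([[np.cos(th),-np.sin(th),0],[np.sin(th),np.cos(th),0],[0,0,1]])
def jig(x,y,z): return J0+RJ@np.array([x,y,z])/1.0
def plan(p,yaw=None,n=None):
    """total move to world p (TCP), yaw= angle of tool y; prints shares"""
    o=readout.get_obs();R=o["eef_rot"];P=o["position"]
    d=R.T@(np.asarray(p)-P)/.5
    if yaw is not None:
        y=np.array([np.cos(yaw),np.sin(yaw),0]);z=np.array([0,0,-1.]);Rt=np.stack([np.cross(y,z),y,z],1)
        rv=cv2.Rodrigues(R.T@Rt)[0].ravel()/.15
    else: rv=np.zeros(3)
    print("at",P.round(4),"yaw_y %.3f"%np.arctan2(R[1,1],R[0,1]),"w %.1f"%(o["width"]*1e3),"F",o["ft_force"].round(1),"t %.2f"%o["clock"])
    print("  total shift shares",d.round(4),"turn shares",rv.round(3))
E
python3 - <<'E'
from h import *
t=read_camera("top");s=read_camera("side")
for a in(-.25,-.1,0,.1,.2):
  p=jig(-.05+.096*np.sin(a),.097,.05+.096*np.cos(a)); pt=proj(t,p);ps=proj(s,p)
  print(a,p.round(4),((pt-[120,190])*3.6).round(),((ps-[230,250])*3.7).round())
p=jig(-.05,.097,.05);print(p,((proj(t,p)-[120,190])*3.6).round(),((proj(s,p)-[230,250])*3.7).round())
plan([.50,.148,.20],1.432)
E
```

```text
-0.25 [0.5223 0.1478 0.143 ] [290. 265.] [349. 217.]
-0.1 [0.5365 0.149  0.1455] [286. 237.] [323. 207.]
0 [0.546  0.1498 0.146 ] [285. 218.] [306. 202.]
0.1 [0.5556 0.1506 0.1455] [283. 199.] [289. 198.]
0.2 [0.565  0.1515 0.1441] [282. 181.] [272. 196.]
[0.5460069  0.14981773 0.05      ] [320. 238.] [307. 317.]
at [0.1191 0.5113 0.2313] yaw_y 1.342 w 85.1 F [ 0.6  0.2 -0.2] t 0.50
  total shift shares [-0.9068 -0.5348  0.0626] turn shares [-0.001  0.    -0.6  ]
```

drive_tool(steps=[[0,0,0,-0.1,0,0,0],[0,0,0,-0.1,0,0,0],[0,-0.1,-0.06,0,0,0,0],[0,-0.1,-0.06,0,0,0,0],[0,-0.1,-0.06,0,0,0,0],[0,-0.1,-0.06,0,0,0,0],[0,-0.1,-0.06,0,0,0,0],[0,-0.1,-0.06,0,0,0,0],[0,-0.1,-0.06,0,0,0,0],[0,0,0,0,0,0,0]], grip_force=40)

```text
clock: 1.75
position: [0.421, 0.2185, 0.3349]
eef_rot: [[-0.974, 0.225, 0.002], [0.225, 0.974, 0.0], [-0.002, 0.001, -1.0]]
ft_force: [0.0, 0.2, -0.2]
width: 0.0
```

```bash
python3 -c "
from h import *
plan([.505,.148,.20],1.432)"
```

```text
at [0.421  0.2185 0.3349] yaw_y 1.344 w 0.0 F [ 0.   0.2 -0.2] t 1.75
  total shift shares [-0.1949 -0.1     0.2701] turn shares [ 0.006  0.015 -0.585]
```

drive_tool(steps=[[0,-0.1,-0.05,0.1,0,0,0],[0,-0.1,-0.05,0.1,0,0,0],[0,0,0,0.07,0,0,0],[0,0,0,0,0,0,-0.6],[0,0,0,0,0,0,0]])

```text
clock: 2.38
position: [0.4931, 0.1612, 0.2145]
eef_rot: [[-0.991, 0.132, 0.005], [0.132, 0.991, 0.002], [-0.004, 0.003, -1.0]]
ft_force: [-0.1, -0.2, -0.8]
width: -0.0
```

```bash
python3 -c "
from h import *
plan([.505,.148,.12],1.432)
t=read_camera('top');s=read_camera('side')
crop(t,120,130,340,290,3.6,'t3.png');crop(s,230,200,430,400,3,'s3.png')"
```

```text
at [0.4931 0.1612 0.2145] yaw_y 1.438 w -0.0 F [-0.1 -0.2 -0.8] t 2.38
  total shift shares [-0.0263 -0.0236  0.189 ] turn shares [0.02  0.028 0.042]
```

View pics/s3.png

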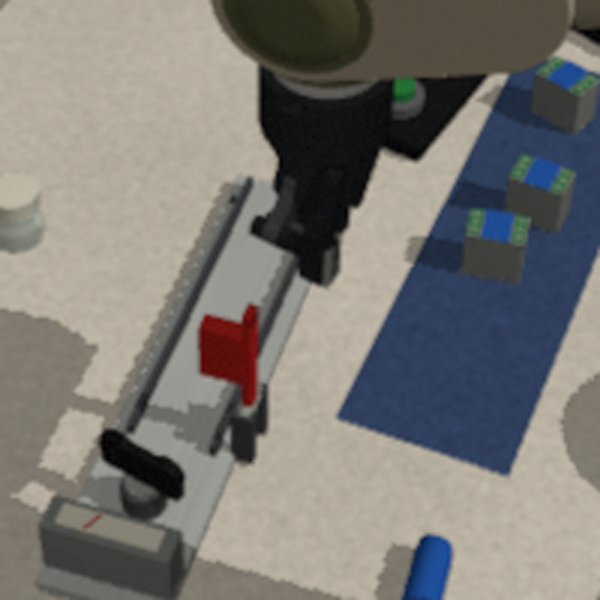

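The gripper (tip at about (320,270) in the crop) is on the robot side of the red stop (250,350), and nothing has been disturbed. I'm lowering it next.

drive_tool(steps=[[0,-0.026,-0.024,0.09,0,0,0],[0,0,0,0.09,0,0,0],[0,0,0,0,0,0,0]])

```text
clock: 2.85
position: [0.506, 0.1489, 0.1253]
eef_rot: [[-0.991, 0.135, 0.011], [0.135, 0.991, 0.003], [-0.01, 0.004, -1.0]]
ft_force: [0.3, 0.3, 0.3]
width: 0.0002
```

```bash
python3 -c "
from h import *
plan([.505,.148,.12],1.432)
for a in np.arange(0,1.6,.2):
  for r in (.075,):
    # corner pos; tcp = corner - 11 mm along jig x
    p=jig(-.05+r*np.sin(a)-.004*np.cos(a)-.011,.097,.05+r*np.cos(a)+.004*np.sin(a)); print(a.round(1),p.round(4))
"
```

```text
at [0.506  0.1489 0.1253] yaw_y 1.435 w 0.2 F [0.3 0.3 0.3] t 2.85
  total shift shares [ 0.0019 -0.002   0.0106] turn shares [0.029 0.067 0.021]
0.0 [0.5311 0.1485 0.125 ]
0.2 [0.546  0.1498 0.1243]
0.4 [0.5605 0.1511 0.1206]
0.6 [0.5739 0.1522 0.1142]
0.8 [0.5859 0.1533 0.1051]
1.0 [0.5958 0.1541 0.0939]
1.2 [0.6032 0.1548 0.0809]
1.4 [0.608  0.1552 0.0667]
```

drive_tool(steps=[[0,-0.045,0.01,0,0,0,0],[0,-0.04,0.009,0.001,0,0,0],[0,-0.03,0.006,0.006,0,0,0],[0,0,0,0,0,0,0]])

```text
clock: 3.35
position: [0.5685, 0.1554, 0.132]
eef_rot: [[-0.99, 0.136, 0.021], [0.136, 0.991, 0.004], [-0.02, 0.007, -1.0]]
ft_force: [0.0, -0.4, -0.7]
width: 0.0
```

```bash
python3 -c "
from h import *
plan([.5605,.151,.12],1.432)
t=read_camera('top');s=read_camera('side')
crop(s,230,200,430,400,3,'s4.png')"
```

```text
at [0.5685 0.1554 0.132 ] yaw_y 1.434 w 0.0 F [ 0.  -0.4 -0.7] t 3.35
  total shift shares [ 0.0152 -0.0111  0.0237] turn shares [0.045 0.133 0.014]
```

View pics/s4.png

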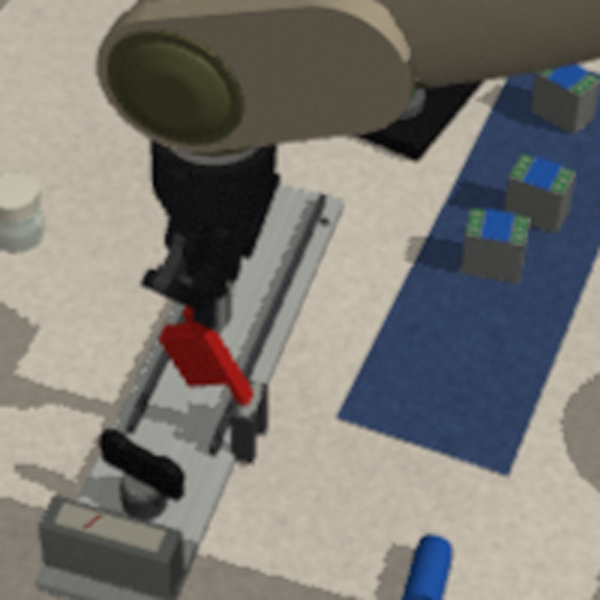

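The stop has swung to about 0.6 rad and the finger tip rests on its back near the free end (205,310). I'll carry on along the arc.

drive_tool(steps=[[0,-0.018,-0.005,0.044,0.04,0.13,0],[0,-0.018,0.003,0.022,0,0,0],[0,-0.02,0.004,0.026,0,0,0],[0,-0.016,0.003,0.028,0,0,0],[0,0,0,0,0,0,0]])

```text
clock: 4.08
position: [0.6055, 0.1539, 0.073]
eef_rot: [[-0.991, 0.136, 0.004], [0.136, 0.991, 0.001], [-0.003, 0.001, -1.0]]
ft_force: [-0.1, -0.3, -0.1]
width: 0.0002
```

```bash
python3 -c "
from h import *
plan(jig(.017,.097,.07),1.432)
s=read_camera('side')
crop(s,230,200,430,400,3,'s5.png')"
```

```text
at [0.6055 0.1539 0.073 ] yaw_y 1.435 w 0.2 F [-0.1 -0.3 -0.1] t 4.08
  total shift shares [-0.0139  0.0053  0.006 ] turn shares [0.009 0.023 0.019]
```

View pics/s5.png

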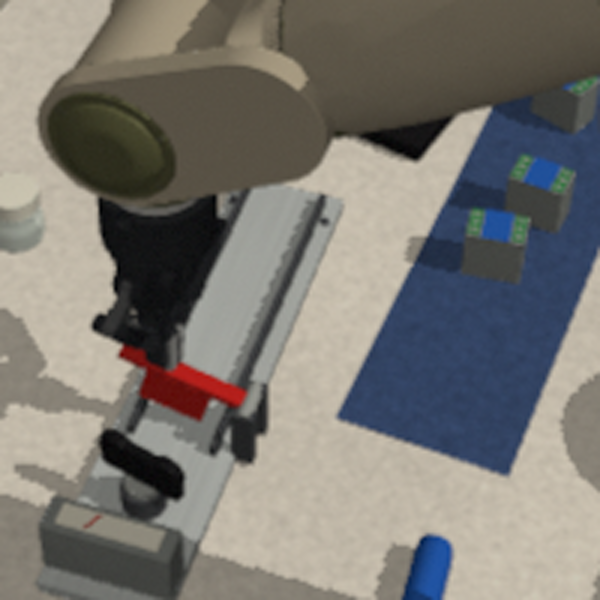

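The arm is nearly level. I'll press the last 20 mm straight down.

drive_tool(steps=[[0,-0.01,0.002,0.022,0,0,0],[0,0,0,0.016,0,0,0],[0,0,0,0.004,0,0,0],[0,0,0,0.004,0,0,0]])

```text
clock: 4.62
position: [0.6117, 0.1545, 0.0537]
eef_rot: [[-0.991, 0.135, 0.007], [0.135, 0.991, 0.001], [-0.007, 0.002, -1.0]]
ft_force: [-10.3, -2.4, 21.9]
width: -0.0004
```

drive_tool(steps=[[0,0,0,0,0,0,0],[0,0,0,-0.1,0,0,0],[34,0,0,-0.1,0,0,0],[34,0.03,0.14,0,0,0,0],[34,0,0,0,0,0,0]])

```text
clock: 5.25
position: [0.6058, 0.218, 0.1563]
eef_rot: [[-0.991, 0.136, 0.007], [0.136, 0.991, 0.001], [-0.007, 0.002, -1.0]]
ft_force: [-0.3, -0.4, -1.5]
width: 0.0337
```

```bash
python3 -c "
from h import *
s=read_camera('side');t=read_camera('top')
plan([.5892,.2266,.10],1.432)
crop(s,230,200,430,400,3,'s6.png');crop(t,120,130,340,290,3.6,'t6.png')"
```

```text
at [0.6067 0.2147 0.1563] yaw_y 1.431 w 33.9 F [ 0.2 -0.9 -0.6] t 5.35
  total shift shares [0.0388 0.0186 0.1124] turn shares [ 0.01   0.047 -0.009]
```

View pics/s6.png

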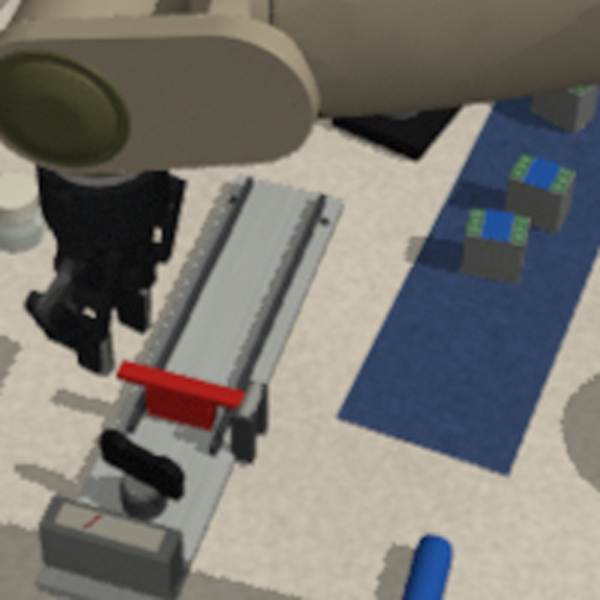

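View pics/t6.png

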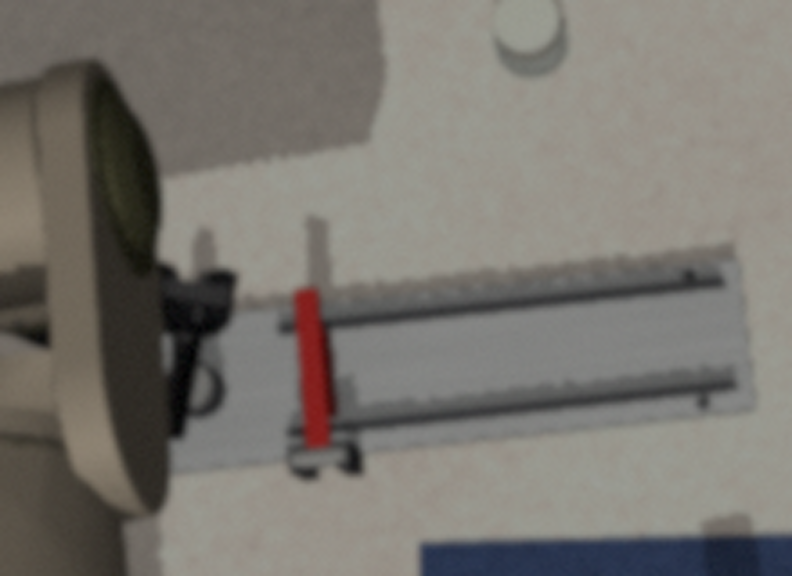

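The stop lies level across the channel (red bar from (120,370) to (243,398)), and the fixture is otherwise unchanged. Next I'm going over the wing screw.

drive_tool(steps=[[34,0.039,0.019,0.05,0.01,0.05,0],[34,0,0,0,0,0,0],[34,0,0,0,0,0,0]])

```text
clock: 5.72
position: [0.59, 0.2238, 0.131]
eef_rot: [[-0.99, 0.143, 0.0], [0.143, 0.99, -0.001], [-0.0, -0.001, -1.0]]
ft_force: [1.1, 0.1, 0.2]
width: 0.0341
```

```bash
python3 -c "
from h import *
s=read_camera('side');t=read_camera('top')
print(onz(t,120+313.5/3.6-.4,130+370.5/3.6-.4,.054),jig(0,.097,.054))
plan([.5892,.2266,.042],1.432)
crop(s,210,260,360,410,4,'s7.png')"
```

```text
[0.59332757 0.15358578 0.054     ] [0.59581996 0.15413734 0.054     ]
at [0.5898 0.224  0.1307] yaw_y 1.427 w 33.9 F [-0.5  1.5  1.3] t 5.83
  total shift shares [0.0019 0.0052 0.1774] turn shares [-0.004 -0.002 -0.031]
```

View pics/s7.png

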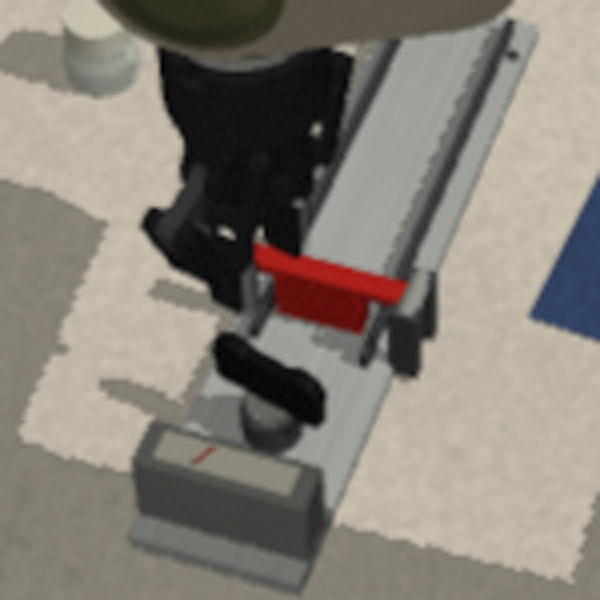

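drive_tool(steps=[[34,0.002,0.005,0.06,0,0,0],[34,0,0,0.06,0,0,0],[34,0,0,0,0,0,0]])

```text
clock: 6.2
position: [0.5916, 0.2253, 0.0717]
eef_rot: [[-0.989, 0.145, 0.004], [0.145, 0.989, 0.0], [-0.004, 0.001, -1.0]]
ft_force: [-0.3, 0.6, 0.4]
width: 0.0342
```

```bash
python3 -c "
from h import *
s=read_camera('side')
plan([.5892,.2266,.042],1.432)
crop(s,210,260,360,410,4,'s8.png')"
```

```text
at [0.5925 0.2255 0.0734] yaw_y 1.425 w 33.9 F [ 0.4 -0.6  0.7] t 6.25
  total shift shares [0.0073 0.0011 0.0627] turn shares [ 0.011  0.047 -0.044]
```

View pics/s8.png

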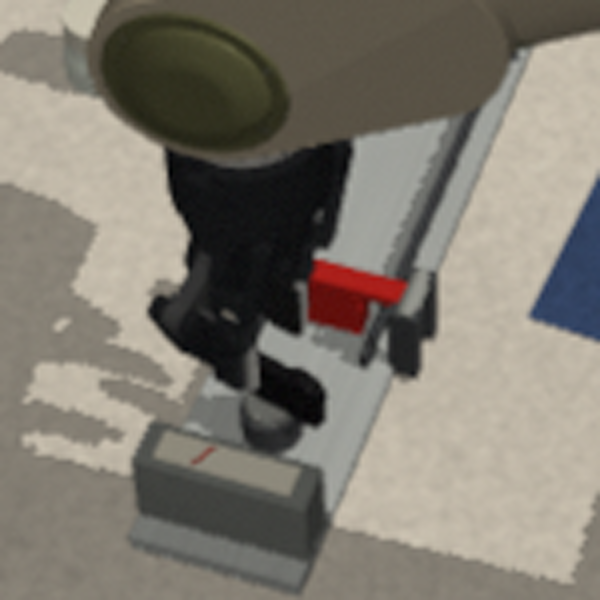

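The fingers straddle the bar, with the gauge-side finger at (245,380) clear of the gauge. I'm descending to grip.

drive_tool(steps=[[34,0.006,0.001,0.04,0.01,0.05,-0.04],[34,0,0,0.02,0,0,0],[34,0,0,0,0,0,0]])

```text
clock: 6.62
position: [0.591, 0.2265, 0.044]
eef_rot: [[-0.99, 0.139, 0.003], [0.139, 0.99, 0.001], [-0.003, 0.001, -1.0]]
ft_force: [0.2, -0.5, 0.2]
width: 0.0342
```

drive_tool(steps=[[0,0,0,0,0,0,0],[0,0,0,0,0,0,0],[0,0,0,0,0,0,0],[0,0,0,0,0,0,0]], grip_force=40)

```text
clock: 7.12
position: [0.5911, 0.2253, 0.0446]
eef_rot: [[-0.99, 0.139, 0.003], [0.139, 0.99, -0.001], [-0.003, -0.001, -1.0]]
ft_force: [0.2, -0.2, -2.4]
width: 0.0083
```

drive_tool(steps=[[0,0,0,0,0,0,0.8],[0,0,0,0,0,0,0.8],[0,0,0,0,0,0,0.8],[0,0,0,0,0,0,0.8],[0,0,0,0,0,0,0]])

```text
clock: 7.75
position: [0.5908, 0.2243, 0.0446]
eef_rot: [[-0.807, 0.591, 0.002], [0.591, 0.807, -0.003], [-0.003, -0.002, -1.0]]
ft_force: [0.5, -1.7, -2.7]
width: 0.0082
```

```bash
python3 -c "
from h import *
plan([.5902,.226,.044],1.4324-1.22); print(readout.get_obs()['torque'])"
```

```text
at [0.5908 0.2243 0.0446] yaw_y 0.938 w 8.2 F [ 0.5 -1.7 -2.7] t 7.75
  total shift shares [0.003  0.002  0.0012] turn shares [-3.00e-03  2.50e-02  4.84e+00]
[-0.07312683 -0.05202356 -0.04991957]
```

drive_tool(steps=[[0,0,0.003,0,0,0,0.8],[0,0,0,0,0,0,0.8],[0,0,0,0,0,0,0.8],[0,0,0,0,0,0,0.8],[0,0,0,0,0,0,0]])

```text
clock: 8.38
position: [0.5901, 0.2236, 0.0446]
eef_rot: [[-0.443, 0.896, -0.004], [0.896, 0.443, -0.008], [-0.005, -0.007, -1.0]]
ft_force: [-0.4, -2.7, -2.2]
width: 0.0083
```

drive_tool(steps=[[0,0,0,0,0,0,0.8],[0,0,0,0,0,0,0.8],[0,0,0,0,0,0,0]])

```text
clock: 8.75
position: [0.5896, 0.2234, 0.0446]
eef_rot: [[-0.225, 0.974, -0.005], [0.974, 0.225, -0.009], [-0.007, -0.007, -1.0]]
ft_force: [-1.4, -2.3, -1.6]
width: 0.008
```

```bash
python3 -c "
from h import *
plan([.5902,.226,.044],1.4324-1.22); print(readout.get_obs()['torque'])"
```

```text
at [0.5896 0.2234 0.0446] yaw_y 0.227 w 8.0 F [-1.4 -2.3 -1.6] t 8.75
  total shift shares [0.0048 0.0024 0.0012] turn shares [-0.044  0.049  0.096]
[-0.16244068 -0.11288936 -0.03367105]
```

drive_tool(steps=[[0,0,0,0,0,0,0.5],[0,0,0,0,0,0,0]])

```text
clock: 9.0
position: [0.5894, 0.2233, 0.0446]
eef_rot: [[-0.162, 0.987, -0.005], [0.987, 0.162, -0.01], [-0.009, -0.007, -1.0]]
ft_force: [-1.3, -2.2, -2.0]
width: 0.0077
```

```bash
python3 -c "
from h import *
plan([.5902,.226,.044],1.4324-1.22); print(readout.get_obs()['torque'])"
```

```text
at [0.5894 0.2233 0.0446] yaw_y 0.163 w 7.7 F [-1.3 -2.2 -2. ] t 9.00
  total shift shares [0.0051 0.0024 0.0012] turn shares [-0.045  0.057 -0.328]
[-0.2944182  -0.00616354  0.84736031]
```

Torque has risen to 0.85 N m, so the screw is at its end stop. I'll release and go up.

drive_tool(steps=[[30,0,0,0,0,0,0],[30,0,0,0,0,0,0],[30,0,0,-0.06,0,0,0],[30,0,0,-0.1,0,0,0],[30,0,0,-0.1,0,0,0]])

```text
clock: 9.62
position: [0.5893, 0.225, 0.1753]
eef_rot: [[-0.17, 0.985, -0.009], [0.985, 0.17, -0.008], [-0.006, -0.011, -1.0]]
ft_force: [-0.3, 0.2, 0.8]
width: 0.0304
```

```bash
python3 -c "
from h import *
plan([.45,.10,.25],.09)"
```

```text
at [0.5893 0.225  0.1753] yaw_y 0.170 w 30.4 F [-0.3  0.2  0.8] t 9.62
  total shift shares [-0.2001 -0.3186 -0.1447] turn shares [-0.068  0.045  0.536]
```

drive_tool(steps=[[85,0,-0.02,-0.1,0,0,0],[85,-0.03,-0.09,-0.05,0,0,0.25],[85,-0.04,-0.1,0,0,0,0.25],[85,-0.04,-0.1,0,0,0,0],[85,-0.04,-0.1,0,0,0,0],[85,0,0,0,0,0,0]])

```text
clock: 10.38
position: [0.3919, 0.1239, 0.2593]
eef_rot: [[-0.099, 0.995, 0.006], [0.995, 0.099, -0.004], [-0.005, 0.006, -1.0]]
ft_force: [1.2, 0.6, 0.5]
width: 0.0848
```

```bash
python3 - <<'E'
from h import *
plan([.45,.10,.25],.09)
t=read_camera("top");s=read_camera("side")
crop(t,120,190,340,340,3.6,"t9.png");crop(t,300,200,510,340,3.6,"t9b.png");crop(s,230,250,360,410,3.7,"s9.png");crop(s,330,190,460,310,5,"s9b.png")
E
```

```text
at [0.3919 0.1239 0.2593] yaw_y 0.099 w 84.8 F [1.2 0.6 0.5] t 10.38
  total shift shares [-0.0589  0.1108  0.0196] turn shares [0.04  0.032 0.063]
```

View pics/t9.png

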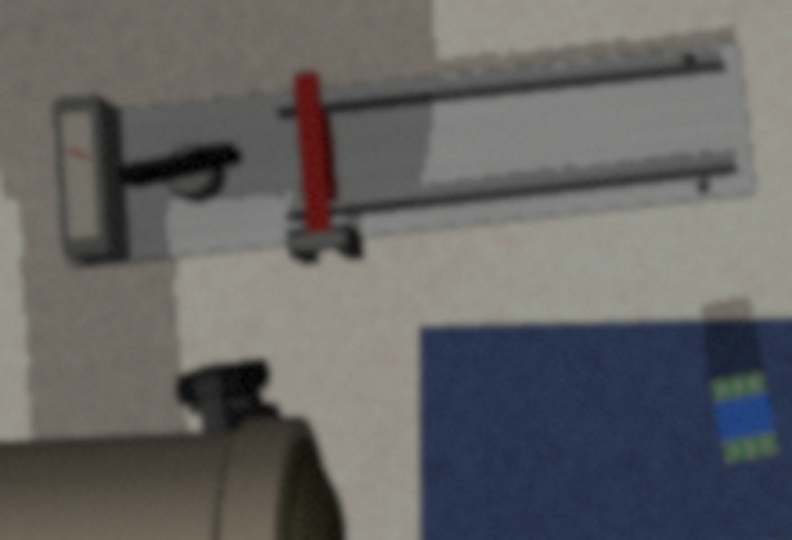

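View pics/s9.png

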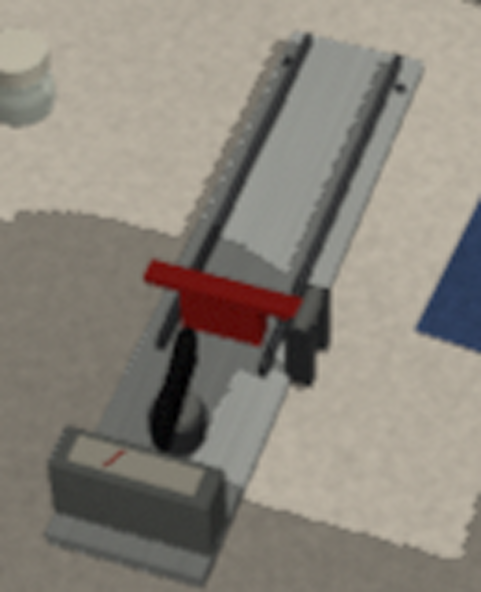

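View pics/t9b.png

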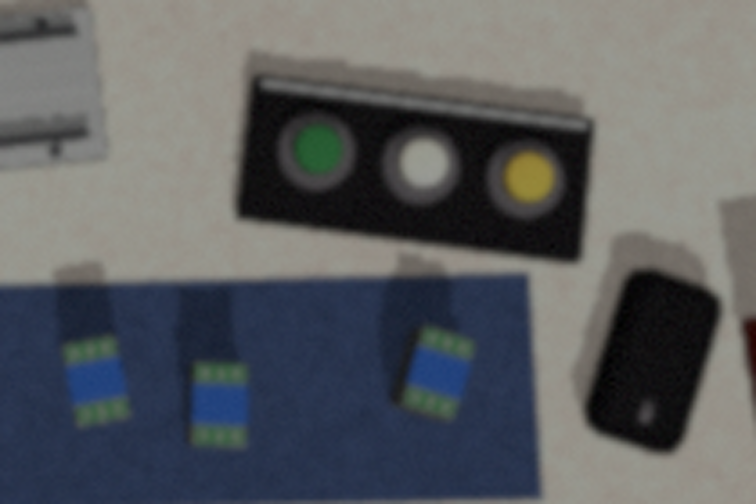

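View pics/s9b.png

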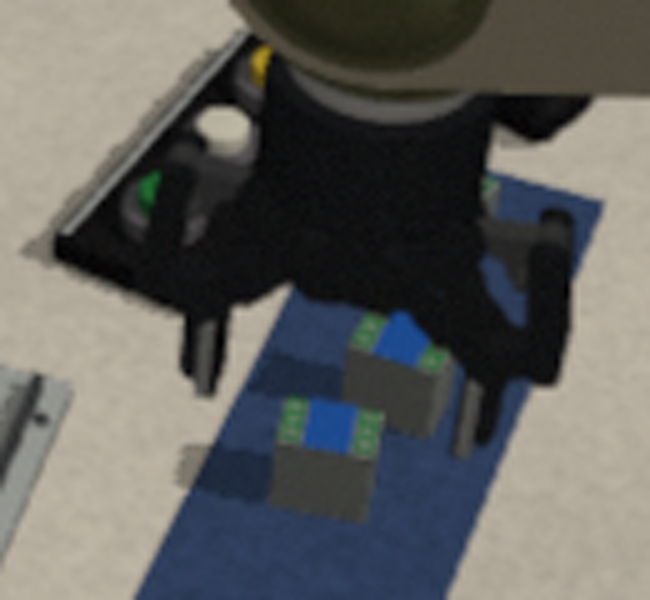

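The wing bar now lies along the channel ((120,175) to (240,155) in the top crop) and the stop is still down. The modules haven't moved. I'll measure the modules and keys now.

```bash
cat >> h.py <<'E'
def mods(c,box,thr=72):
    x0,y0,x1,y1=box; f=c["frame"][y0:y1,x0:x1]; k=4
    f=cv2.resize(f,None,fx=k,fy=k,interpolation=cv2.INTER_CUBIC); h=cv2.cvtColor(f,cv2.COLOR_RGB2HSV)
    m=((f[:,:,1]>thr)&(h[:,:,1]>85)).astype(np.uint8)*255
    m=cv2.morphologyEx(m,cv2.MORPH_CLOSE,np.ones((5,5),np.uint8)); m=cv2.morphologyEx(m,cv2.MORPH_OPEN,np.ones((9,9),np.uint8))
    out=[]
    for q in cv2.findContours(m,cv2.RETR_EXTERNAL,cv2.CHAIN_APPROX_NONE)[0]:
        if cv2.contourArea(q)<120*k: continue
        b=cv2.boxPoints(cv2.minAreaRect(q)); b=(b+.5)/k-.5+[x0,y0]; M=cv2.moments(q); ce=(np.array([M["m10"],M["m01"]])/M["m00"]+.5)/k-.5+[x0,y0]
        out.append((ce,b))
    return out
def modworld(c,m,z=.045):
    ce,b=m; W=np.array([onz(c,*p,z)[:2] for p in b]); e=[W[1]-W[0],W[2]-W[1]]; L=[np.linalg.norm(v) for v in e]; v=e[int(np.argmax(L))]
    a=np.arctan2(v[1],v[0]); a=(a+np.pi/2)%np.pi-np.pi/2
    return onz(c,*ce,z).round(4),round(a,3),np.round(sorted(L),4)
E
python3 - <<'E'
from h import *
t=read_camera("top")
M=mods(t,(240,278,450,342))
class C(dict):pass
s=read_camera("side")
S=[(395.4,274.7),(410.4,257.2),(418.8,224.4)]
M=sorted(M,key=lambda m:m[0][0])
for m,p in zip(M,S): print(m[0].round(1),*modworld(t,m),"tri",tri(t,m[0],s,p), onz(s,*p,.045))
for n,a,b in(("green",(387.75,240.8),(362.8,228.3)),("white",(417.6,245.1),(374.5,215.4)),("yellow",(446.8,248.8),(385.6,203.2))):print(n,tri(t,a,s,b),onz(t,*a,.035))
E
```

```text
green (array([ 0.56966214, -0.21127104,  0.04302912]), np.float64(0.0012658599083844417)) [ 0.57009914 -0.21252416  0.035     ]
white (array([ 0.55982817, -0.27157913,  0.0415614 ]), np.float64(0.0017810744862004793)) [ 0.55975847 -0.27303305  0.035     ]
yellow (array([ 0.550423  , -0.33061839,  0.04091183]), np.float64(0.0008102189287426317)) [ 0.55070279 -0.33215939  0.035     ]
```

```bash
python3 - <<'E'
from h import *
t=read_camera("top");f=t["frame"]
print(f[298:316,318:334,1]); print(f[298:316,326,:]); print(f[320,350])
E
```

```text
[[ 83  96 101 102  96  98  98  99  95  92  91  91  90  83  71  58]
 [ 79  95  96  97  93  92  91  90  87  85  83  82  79  75  68  56]
 [ 74  85  88  87  85  84  82  79  78  75  74  70  69  70  63  56]
 [ 67  77  78  77  74  74  70  73  70  69  68  67  67  66  65  56]
 [ 62  67  68  72  69  68  70  66  66  68  65  65  69  67  63  57]
 [ 59  63  66  67  69  66  66  69  66  66  68  65  67  65  64  60]
 [ 57  60  66  65  65  64  66  66  67  65  67  65  67  66  65  61]
 [ 54  62  65  66  66  67  66  67  67  68  66  67  67  66  66  64]
 [ 57  62  63  67  66  65  66  66  67  65  66  68  65  67  66  67]
 [ 53  58  64  66  67  66  68  67  68  66  66  66  67  67  67  64]
 [ 54  58  64  66  66  66  66  65  67  66  66  68  66  65  68  67]
 [ 55  56  63  67  65  66  68  68  68  69  69  69  69  70  74  74]
 [ 55  58  63  66  68  67  70  69  72  72  74  77  78  82  84  84]
 [ 53  59  63  70  73  75  78  78  81  82  84  85  87  92  93  92]
 [ 55  58  65  75  82  85  88  88  91  93  96  93  94  96  97  98]
 [ 53  56  67  80  89  94  94  97  96  99 102  97  95  98 104  99]
 [ 54  55  65  79  93  99  98  99  97 101 103 101  96  96  99 100]
 [ 54  52  59  79  92  98 101  98  96  98  98  97  91  91  92  90]]
[[ 70  95  80]
 [ 65  87  93]
 [ 56  78 110]
 [ 44  70 121]
 [ 36  66 125]
 [ 35  66 124]
 [ 35  67 125]
 [ 35  67 125]
 [ 35  67 125]
 [ 37  68 125]
 [ 35  67 124]
 [ 38  68 124]
 [ 47  72 119]
 [ 60  81 105]
 [ 66  91  87]
 [ 66  96  75]
 [ 66  97  71]
 [ 64  96  70]]
[39 49 71]
```

```bash
sed -i 's/&(h\[:,:,1\]>85)//; s/thr=72/thr=58/' h.py; python3 - <<'E'
from h import *
t=read_camera("top")
s=read_camera("side")
S=[(395.4,274.7),(410.4,257.2),(418.8,224.4)]
M=sorted(mods(t,(242,283,446,337)),key=lambda m:m[0][0])
for m,p in zip(M,S): print(m[0].round(1),*modworld(t,m),"tri",tri(t,m[0],s,p), onz(s,*p,.045))
E
```

```text
[326.4 305.9] [ 0.4412 -0.0833  0.045 ] 0.16 [0.0335 0.0493] tri (array([ 0.44251499, -0.08284784,  0.05141278]), np.float64(0.002870030718009935)) [ 0.44532762 -0.08871267  0.045     ]
[361.  312.5] [ 0.4266 -0.1516  0.045 ] -0.039 [0.0324 0.0487] tri (array([ 0.42786934, -0.15075048,  0.05202532]), np.float64(0.0027049766410168997)) [ 0.43062418 -0.15768182  0.045     ]
[421.8 303.5] [ 0.4413 -0.2732  0.045 ] -0.33 [0.0327 0.0498] tri (array([ 0.44277089, -0.27146361,  0.05226249]), np.float64(0.003213740393334538)) [ 0.44593131 -0.2794611   0.045     ]
```

```bash
python3 - <<'E'
from h import *
plan([.4425,-.085,.12],.16); print(readout.get_obs()["joint_positions"].round(2))
E
```

```text
at [0.3945 0.1247 0.2585] yaw_y 0.100 w 85.2 F [-0.  -0.6 -0.7] t 10.72
  total shift shares [-0.4256  0.0524  0.2792] turn shares [ 0.026  0.033 -0.4  ]
[ 0.02  0.04  1.75 -0.    1.34 -0.07]
```

drive_tool(steps=[[70,-0.09,0.011,0.04,0,0,0],[70,-0.09,0.011,0.05,0,0,0],[70,-0.09,0.011,0.05,0,0,0],[70,-0.09,0.011,0.05,0,0,0],[70,-0.08,0.01,0.05,0,0,-0.4],[70,0,0,0,0,0,0]])

```text
clock: 11.48
position: [0.4491, -0.0977, 0.135]
eef_rot: [[-0.166, 0.986, 0.006], [0.986, 0.166, -0.003], [-0.004, 0.005, -1.0]]
ft_force: [-0.2, 0.4, 0.0]
width: 0.0703
```

```bash
python3 - <<'E'
from h import *
plan([.4425,-.085,.075],.16)
E
```

```text
at [ 0.4491 -0.0977  0.135 ] yaw_y 0.167 w 70.3 F [-0.2  0.4  0. ] t 11.47
  total shift shares [ 0.0277 -0.0093  0.1199] turn shares [0.034 0.023 0.045]
```

drive_tool(steps=[[70,0.027,-0.009,0.06,0.03,0.02,0.04],[70,0,0,0.06,0,0,0],[70,0,0,0,0,0,0]])

```text
clock: 11.85
position: [0.4439, -0.0837, 0.0745]
eef_rot: [[-0.16, 0.987, 0.002], [0.987, 0.16, -0.0], [-0.001, 0.002, -1.0]]
ft_force: [-0.1, -0.7, 0.1]
width: 0.0698
```

```bash
python3 - <<'E'
from h import *
plan([.4425,-.085,.013],.16)
s=read_camera("side");crop(s,330,190,460,310,5,"s10.png")
t=read_camera("top");crop(t,240,240,440,380,4,"t10.png")
E
```

```text
at [ 0.4439 -0.0837  0.0745] yaw_y 0.160 w 69.8 F [-0.1 -0.7  0.1] t 11.85
  total shift shares [-0.0021 -0.0034  0.123 ] turn shares [0.013 0.005 0.003]
```

View pics/s10.png

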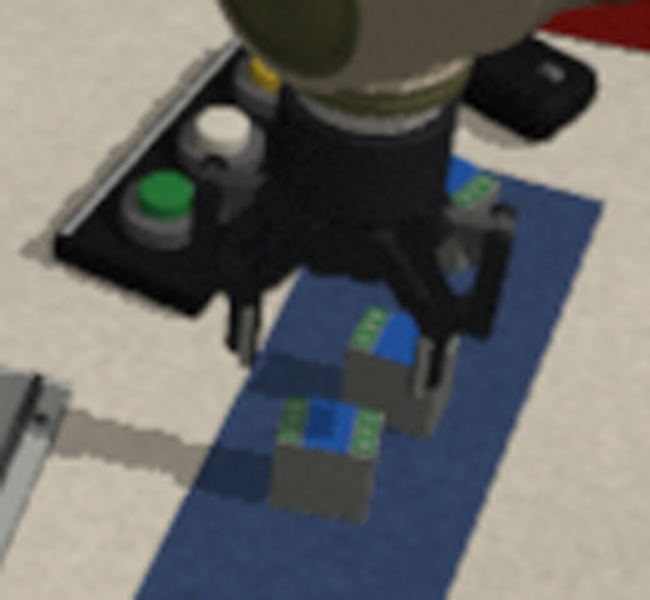

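View pics/t10.png

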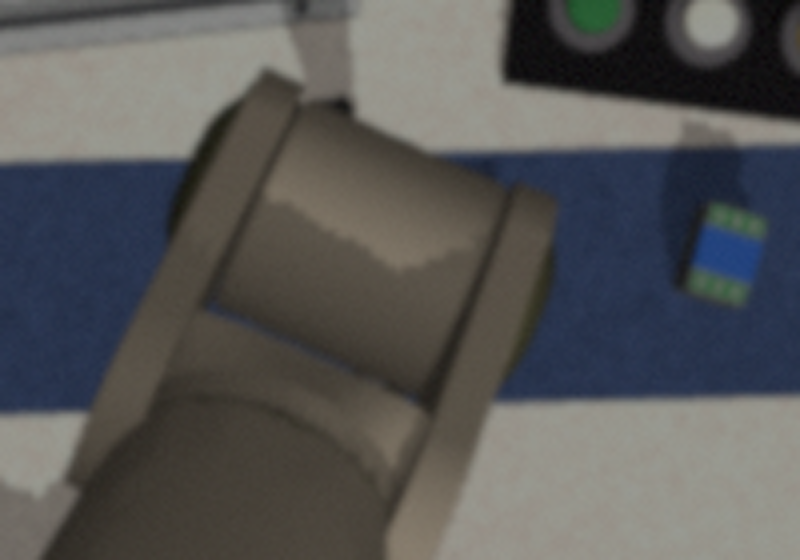

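The side view shows the finger tips at about (245,360) and (432,388) in the crop. I'll compare that with the projected TCP to calibrate.

```bash
python3 - <<'E'
from h import *
s=read_camera("side");o=readout.get_obs();P=o["position"];y=o["eef_rot"][:,1];x=o["eef_rot"][:,0]
for z in(0,.005,.010):
  for k in(-1,1):
    for e in (-1,1): print(z,k,e,((proj(s,P+k*y*.035+e*x*.011+[0,0,z])-[330,190])*5).round())
print(((proj(s,[.4425,-.085,.045])-[330,190])*5).round(), ((proj(s,[.4425,-.088,.045])-[330,190])*5).round())
E
```

```text
0 -1 -1 [411. 378.]
0 -1 1 [405. 412.]
0 1 -1 [258. 350.]
0 1 1 [250. 384.]
0.005 -1 -1 [413. 370.]
0.005 -1 1 [406. 404.]
0.005 1 -1 [259. 342.]
0.005 1 1 [251. 376.]
0.01 -1 -1 [414. 362.]
0.01 -1 1 [407. 396.]
0.01 1 -1 [260. 334.]
0.01 1 1 [251. 368.]
[330. 431.] [332. 426.]
```

drive_tool(steps=[[70,-0.006,-0.004,0.06,0,0,0],[70,0,0,0.06,0,0,0],[70,0,0,0.008,0,0,0],[70,0,0,0,0,0,0]])

```text
clock: 12.5
position: [0.4481, -0.0894, 0.0167]
eef_rot: [[-0.16, 0.987, 0.016], [0.987, 0.16, -0.007], [-0.01, 0.015, -1.0]]
ft_force: [-0.8, 0.1, -0.6]
width: 0.0702
```

drive_tool(steps=[[20,0,0,0,0,0,0],[20,0,0,0,0,0,0],[20,0,0,0,0,0,0],[20,0,0,0,0,0,0]], grip_force=30)

```text
clock: 13.0
position: [0.4494, -0.0899, 0.0193]
eef_rot: [[-0.16, 0.987, 0.02], [0.987, 0.161, -0.009], [-0.012, 0.018, -1.0]]
ft_force: [0.6, 0.8, -0.3]
width: 0.0456
```

drive_tool(steps=[[20,0,0,-0.08,0,0,0],[20,0,0,-0.08,0,0,0],[20,0,0,0,0,0,0]])

```text
clock: 13.38
position: [0.4473, -0.089, 0.101]
eef_rot: [[-0.16, 0.987, 0.019], [0.987, 0.16, -0.009], [-0.011, 0.017, -1.0]]
ft_force: [-0.4, 0.9, -1.0]
width: 0.0454
```

```bash
python3 - <<'E'
from h import *
plan(jig(0,.066,.10),.0865)
E
```

```text
at [ 0.4473 -0.089   0.101 ] yaw_y 0.161 w 45.4 F [-0.4  0.9 -1. ] t 13.38
  total shift shares [0.3705 0.3664 0.004 ] turn shares [0.117 0.072 0.497]
```

drive_tool(steps=[[20,0.08,0.08,0,0,0,0],[20,0.08,0.08,0,0,0,0],[20,0.08,0.08,0,0,0,0],[20,0.08,0.08,0,0,0,0],[20,0.06,0.06,0,0.1,0.07,0.5],[20,0,0,0,0,0,0]])

```text
clock: 14.12
position: [0.6069, 0.1352, 0.0938]
eef_rot: [[-0.08, 0.997, -0.007], [0.997, 0.08, 0.0], [0.001, -0.007, -1.0]]
ft_force: [0.3, -0.7, -1.0]
width: 0.0456
```

```bash
python3 - <<'E'
from h import *
plan(jig(0,.066,.08),.0865)
E
```

```text
at [0.6069 0.1352 0.0938] yaw_y 0.080 w 45.6 F [ 0.3 -0.7 -1. ] t 14.12
  total shift shares [-0.0225 -0.0185  0.0276] turn shares [-0.045 -0.006 -0.041]
```

drive_tool(steps=[[20,-0.022,-0.018,0.02,-0.04,0,-0.04],[20,0,0,0,0,0,0],[20,0,0,0,0,0,0]])

```text
clock: 14.5
position: [0.5971, 0.1225, 0.0808]
eef_rot: [[-0.087, 0.996, -0.005], [0.996, 0.087, 0.0], [0.001, -0.005, -1.0]]
ft_force: [0.5, -0.5, -1.5]
width: 0.0455
```

```bash
python3 - <<'E'
from h import *
plan(jig(0,.066,.031),.0865)
s=read_camera("side");crop(s,250,250,380,370,5,"s11.png")
E
```

```text
at [0.5971 0.1225 0.0808] yaw_y 0.087 w 45.5 F [ 0.5 -0.5 -1.5] t 14.50
  total shift shares [0.0012 0.0035 0.0996] turn shares [-0.035 -0.006  0.002]
```

View pics/s11.png

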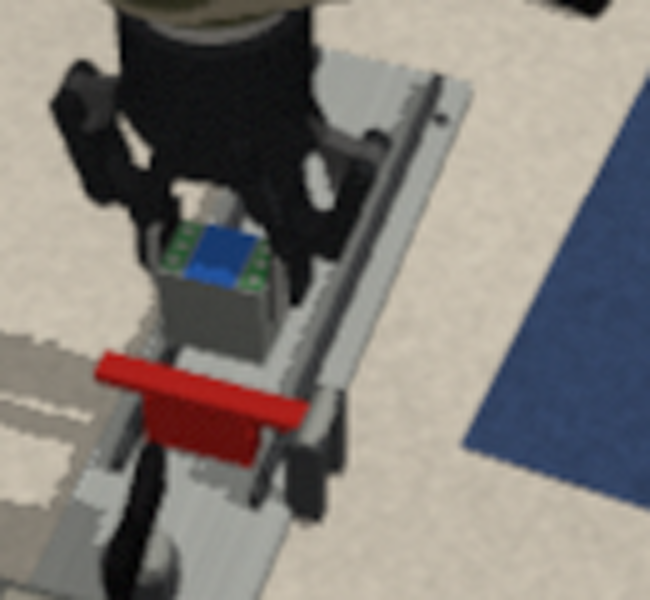

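The module is gripped level, with its top at (220,252), behind the red stop and over the channel. I'll check its offset in the grip.

```bash
python3 - <<'E'
from h import *
s=read_camera("side");p=onz(s,250+219/5,250+256/5,.1065);print(p, RJ.T@(p-J0))
# pad tips
E
```

```text
[0.59936846 0.12512105 0.1065    ] [0.00102846 0.06778564 0.1065    ]
```

drive_tool(steps=[[20,0.001,0.002,0.05,0,0,0],[20,0,0,0.045,0,0,0],[20,0,0,0,0,0,0]])

```text
clock: 14.98
position: [0.599, 0.1233, 0.0337]
eef_rot: [[-0.087, 0.996, -0.002], [0.996, 0.087, 0.0], [0.001, -0.002, -1.0]]
ft_force: [0.3, -0.8, 0.4]
width: 0.0452
```

```bash
python3 - <<'E'
from h import *
plan(jig(0,.066,.031),.0865)
E
```

```text
at [0.599  0.1233 0.0337] yaw_y 0.087 w 45.2 F [ 0.3 -0.8  0.4] t 14.97
  total shift shares [-0.     -0.001   0.0053] turn shares [-0.015 -0.004  0.003]
```

drive_tool(steps=[[20,0,0,0.005,0,0,0],[20,0,0,0.001,0,0,0],[60,0,0,0,0,0,0],[60,0,0,0,0,0,0],[70,0,0,-0.06,0,0,0],[70,0,0,-0.1,0,0,0],[70,0,0,0,0,0,0]])

```text
clock: 15.85
position: [0.6007, 0.1234, 0.1167]
eef_rot: [[-0.087, 0.996, 0.004], [0.996, 0.087, 0.001], [0.0, 0.004, -1.0]]
ft_force: [-0.1, 0.3, -0.3]
width: 0.0699
```

```bash
python3 - <<'E'
from h import *
s=read_camera("side");crop(s,250,250,380,370,5,"s12.png");t=read_camera("top");crop(t,300,270,460,345,4.8,"t12.png")
plan([.4295,-.154,.11],-.035)
for m in sorted(mods(t,(330,283,446,337)),key=lambda m:m[0][0]): print(modworld(t,m))
E
```

```text
at [0.5987 0.1233 0.1126] yaw_y 0.087 w 69.9 F [-0.1 -0.2 -1.3] t 15.95
  total shift shares [-0.5231 -0.3852  0.0062] turn shares [-0.025 -0.004  0.812]
(array([ 0.4264, -0.1518,  0.045 ]), np.float64(-0.04), array([0.0334, 0.0491]))
(array([ 0.4412, -0.2734,  0.045 ]), np.float64(-0.333), array([0.0334, 0.0508]))
```

View pics/s12.png

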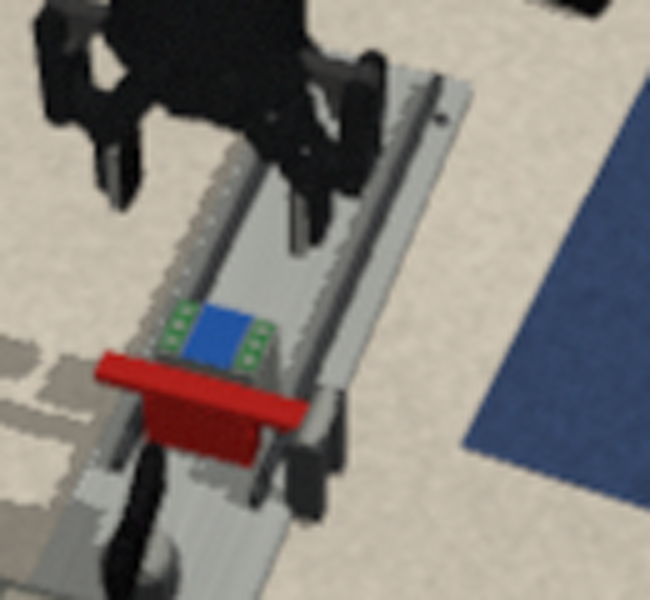

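View pics/t12.png

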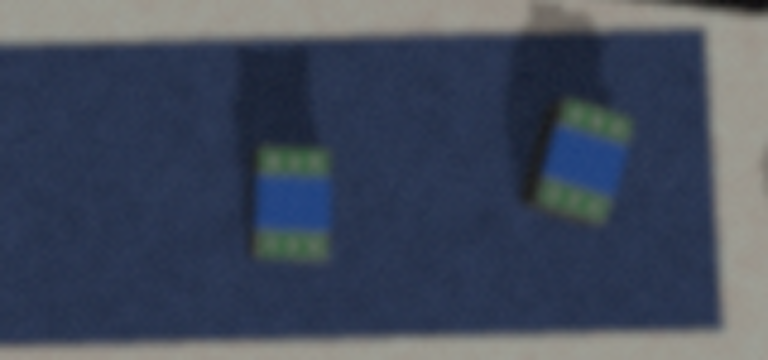

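Module 1 stands in the channel just short of the stop. The other two are unmoved at (292,204) and (585,160) in the crop. Next is module 2.

drive_tool(steps=[[70,-0.09,-0.066,0,0,0,0],[70,-0.09,-0.066,0,0,0,0],[70,-0.09,-0.066,0,0,0,0],[70,-0.09,-0.066,0,0,0,0],[70,-0.09,-0.066,0,0,0,0],[70,-0.03,-0.02,0,0,0,0],[70,0,0,0,0,0,0.8],[70,0,0,0,0,0,0]])

```text
clock: 16.95
position: [0.4357, -0.1371, 0.1042]
eef_rot: [[0.035, 0.999, -0.018], [0.999, -0.035, 0.006], [0.006, -0.018, -1.0]]
ft_force: [-0.3, 0.4, 0.2]
width: 0.0704
```

```bash
python3 - <<'E'
from h import *
plan([.4285,-.154,.075],-.03)
E
```

```text
at [ 0.4357 -0.1371  0.1042] yaw_y -0.035 w 70.4 F [-0.3  0.4  0.2] t 16.95
  total shift shares [-0.0347 -0.0122  0.0585] turn shares [-0.12  -0.037 -0.035]
```

drive_tool(steps=[[70,-0.034,-0.013,0.055,-0.12,-0.04,0],[70,0,0,0,0,0,0],[70,0,0,0,0,0,0]])

```text
clock: 17.32
position: [0.4282, -0.1528, 0.0758]
eef_rot: [[0.028, 1.0, -0.001], [1.0, -0.028, 0.001], [0.001, -0.001, -1.0]]
ft_force: [-0.9, 0.6, 0.3]
width: 0.0704
```

```bash
python3 - <<'E'
from h import *
plan([.4285,-.154,.015],-.03)
s=read_camera("side");crop(s,350,190,460,300,5,"s13.png")
E
```

```text
at [ 0.4282 -0.1528  0.0758] yaw_y -0.028 w 70.4 F [-0.9  0.6  0.3] t 17.32
  total shift shares [-0.0024  0.0008  0.1215] turn shares [-0.008 -0.004  0.013]
```

View pics/s13.png

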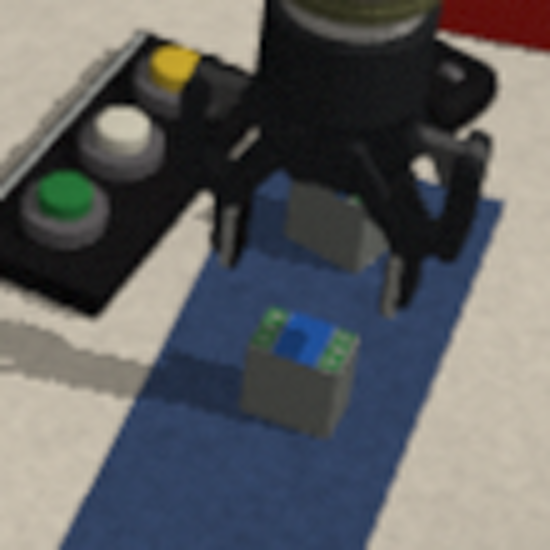

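The fingers are level around module 2 (top at (305,338)). Descending.

drive_tool(steps=[[70,-0.002,0.001,0.06,0,0,0],[70,0,0,0.045,0,0,0],[70,0,0,0,0,0,0]])

```text
clock: 17.75
position: [0.4307, -0.1533, 0.0242]
eef_rot: [[0.024, 1.0, 0.002], [1.0, -0.024, -0.002], [-0.002, 0.002, -1.0]]
ft_force: [0.4, 0.3, 0.4]
width: 0.0699
```

```bash
python3 - <<'E'
from h import *
plan([.4285,-.154,.016],-.03)
E
```

```text
at [ 0.4307 -0.1533  0.0242] yaw_y -0.024 w 69.9 F [0.4 0.3 0.4] t 17.75
  total shift shares [-0.0015 -0.0044  0.0164] turn shares [0.015 0.011 0.039]
```

drive_tool(steps=[[70,-0.001,-0.004,0.016,0.01,0.01,0],[20,0,0,0,0,0,0],[20,0,0,0,0,0,0],[20,0,0,0,0,0,0],[20,0,0,0,0,0,0]])

```text
clock: 18.38
position: [0.4301, -0.1542, 0.0184]
eef_rot: [[0.023, 1.0, 0.004], [1.0, -0.023, -0.002], [-0.002, 0.004, -1.0]]
ft_force: [-1.9, 0.2, -0.4]
width: 0.0459
```

drive_tool(steps=[[20,0,0,-0.08,0,0,0],[20,0,0,-0.09,0,0,0],[20,0,0,0,0,0,0]])

```text
clock: 18.75
position: [0.4294, -0.1539, 0.1055]
eef_rot: [[0.023, 1.0, 0.003], [1.0, -0.023, -0.002], [-0.002, 0.003, -1.0]]
ft_force: [-1.0, 0.3, -1.9]
width: 0.0454
```

```bash
python3 - <<'E'
from h import *
plan(jig(0,.028,.10),.0865)
E
```

```text
at [ 0.4294 -0.1539  0.1055] yaw_y -0.023 w 45.4 F [-1.   0.3 -1.9] t 18.75
  total shift shares [0.4864 0.3336 0.0113] turn shares [ 0.021  0.012 -0.731]
```

drive_tool(steps=[[20,0.08,0.055,0,0,0,0],[20,0.08,0.055,0,0,0,0],[20,0.08,0.055,0,0,0,0],[20,0.08,0.055,0,0,0,0],[20,0.08,0.055,0,0,0,0],[20,0.05,0.04,0,0,0,0],[20,0,0,0,0,0,-0.73],[20,0,0,0,0,0,0]])

```text
clock: 19.75
position: [0.5939, 0.0749, 0.0956]
eef_rot: [[-0.086, 0.996, -0.009], [0.996, 0.086, -0.0], [0.0, -0.009, -1.0]]
ft_force: [0.5, -0.5, -1.0]
width: 0.0457
```

```bash
python3 - <<'E'
from h import *
plan(jig(0,.028,.075),.0865)
E
```

```text
at [0.5939 0.0749 0.0956] yaw_y 0.086 w 45.7 F [ 0.5 -0.5 -1. ] t 19.75
  total shift shares [0.0196 0.0179 0.041 ] turn shares [-0.059 -0.003 -0.005]
```

drive_tool(steps=[[20,0.019,0.018,0.02,-0.06,0,0],[20,0,0,0,0,0,0],[20,0,0,0,0,0,0]])

```text
clock: 20.12
position: [0.6018, 0.0853, 0.0834]
eef_rot: [[-0.081, 0.997, -0.001], [0.997, 0.081, 0.001], [0.001, -0.001, -1.0]]
ft_force: [-0.2, 0.3, -0.7]
width: 0.0456
```

```bash
python3 - <<'E'
from h import *
plan(jig(0,.028,.0304),.0865)
s=read_camera("side");crop(s,250,240,380,360,5,"s14.png")
E
```

```text
at [0.6018 0.0853 0.0834] yaw_y 0.081 w 45.6 F [-0.2  0.3 -0.7] t 20.12
  total shift shares [2.00e-04 1.00e-04 1.06e-01] turn shares [-0.009 -0.005 -0.037]
```

View pics/s14.png

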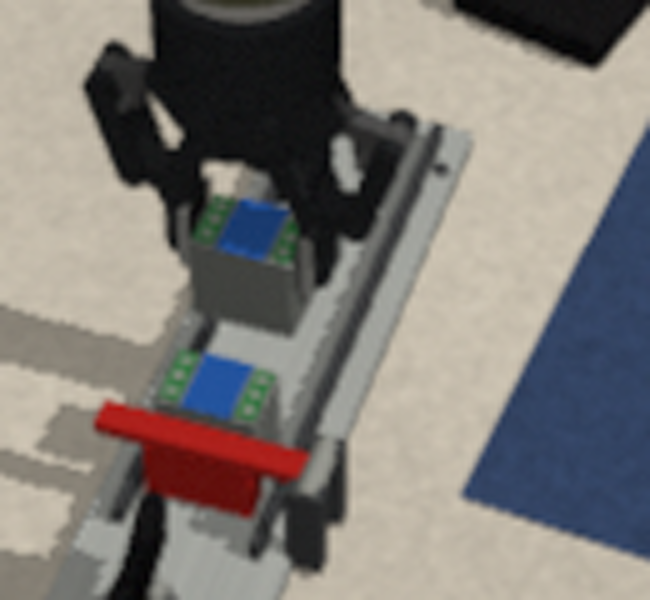

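Module 2 (top (252,228)) lines up with the channel behind module 1 (218,386), with a clear gap. Lowering it.

drive_tool(steps=[[20,0,0,0.05,0,0,-0.03],[20,0,0,0.045,0,0,0],[20,0,0,0.008,0,0,0],[20,0,0,0,0,0,0]])

```text
clock: 20.68
position: [0.6026, 0.0844, 0.0326]
eef_rot: [[-0.083, 0.997, 0.002], [0.997, 0.083, 0.0], [0.0, 0.002, -1.0]]
ft_force: [0.9, -0.3, -0.1]
width: 0.0453
```

```bash
python3 - <<'E'
from h import *
plan(jig(0,.028,.0304),.0865)
E
```

```text
at [0.6026 0.0844 0.0326] yaw_y 0.083 w 45.3 F [ 0.9 -0.3 -0.1] t 20.68
  total shift shares [ 0.002  -0.0014  0.0043] turn shares [ 0.012 -0.002 -0.02 ]
```

drive_tool(steps=[[20,0,-0.001,0.004,0,0,0],[20,0,0,0.001,0,0,0],[60,0,0,0,0,0,0],[60,0,0,0,0,0,0],[70,0,0,-0.06,0,0,0],[70,0,0,-0.1,0,0,0],[70,0,0,0,0,0,0]])

```text
clock: 21.55
position: [0.603, 0.0843, 0.115]
eef_rot: [[-0.083, 0.997, 0.006], [0.997, 0.083, 0.0], [-0.0, 0.006, -1.0]]
ft_force: [0.2, 0.2, -0.1]
width: 0.07
```

```bash
python3 - <<'E'
from h import *
s=read_camera("side");crop(s,250,240,380,360,5,"s15.png");t=read_camera("top");crop(t,300,270,460,345,4.8,"t15.png")
plan([.443,-.276,.115],-.27)
for m in sorted(mods(t,(380,283,446,337)),key=lambda m:m[0][0]): print(modworld(t,m))
E
```

```text
at [0.601  0.0843 0.111 ] yaw_y 0.083 w 70.0 F [-0.  -0.5 -0.5] t 21.65
  total shift shares [-0.6919 -0.3747 -0.0081] turn shares [-0.008 -0.003  2.354]
(array([ 0.4413, -0.2735,  0.045 ]), np.float64(-0.332), array([0.0338, 0.0513]))
```

View pics/s15.png

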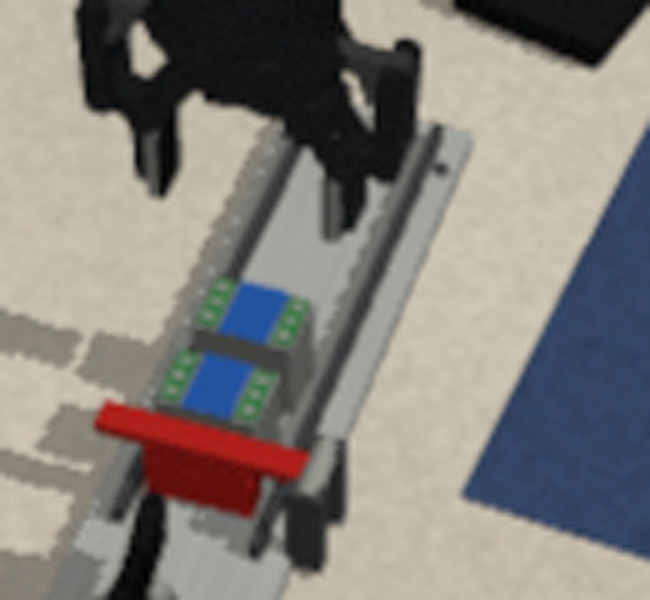

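View pics/t15.png

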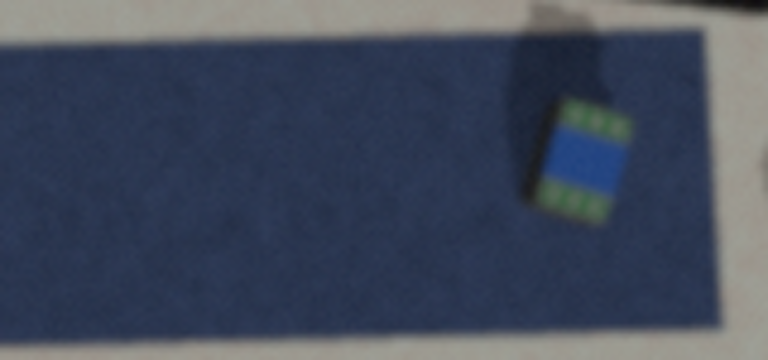

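Both modules stand in the channel (tops (252,310) and (217,386)) and the third is unmoved at (585,161). Fetching module 3.

drive_tool(steps=[[70,-0.09,-0.05,0,0,0,0],[70,-0.09,-0.05,0,0,0,0],[70,-0.09,-0.05,0,0,0,0],[70,-0.09,-0.05,0,0,0,0],[70,-0.09,-0.05,0,0,0,0],[70,-0.09,-0.05,0,0,0,0],[70,-0.09,-0.05,0,0,0,0],[70,0,0,0,0,0,0.8],[70,0,0,0,0,0,0.8],[70,0,0,0,0,0,0.8]])

```text
clock: 22.9
position: [0.4423, -0.252, 0.0982]
eef_rot: [[0.284, 0.959, -0.019], [0.959, -0.284, 0.012], [0.006, -0.022, -1.0]]
ft_force: [0.2, 0.7, -0.0]
width: 0.07
```

```bash
python3 - <<'E'
from h import *
plan([.443,-.2765,.08],-.27)
E
```

```text
at [ 0.4423 -0.252   0.0982] yaw_y -0.288 w 70.0 F [ 0.2  0.7 -0. ] t 22.90
  total shift shares [-0.0468  0.0161  0.0358] turn shares [-0.144 -0.039 -0.12 ]
```

drive_tool(steps=[[70,-0.046,0.016,0.03,-0.14,-0.04,-0.1],[70,0,0,0,0,0,0],[70,0,0,0,0,0,0]])

```text
clock: 23.28
position: [0.442, -0.275, 0.08]
eef_rot: [[0.271, 0.963, -0.004], [0.963, -0.271, 0.004], [0.003, -0.005, -1.0]]
ft_force: [-0.3, 0.1, 0.3]
width: 0.0698
```

```bash
python3 - <<'E'
from h import *
plan([.443,-.2765,.016],-.27)
s=read_camera("side");crop(s,350,170,460,280,5,"s16.png")
E
```

```text
at [ 0.442 -0.275  0.08 ] yaw_y -0.274 w 69.8 F [-0.3  0.1  0.3] t 23.27
  total shift shares [-0.0027  0.0034  0.1279] turn shares [-0.035 -0.017 -0.028]
```

View pics/s16.png

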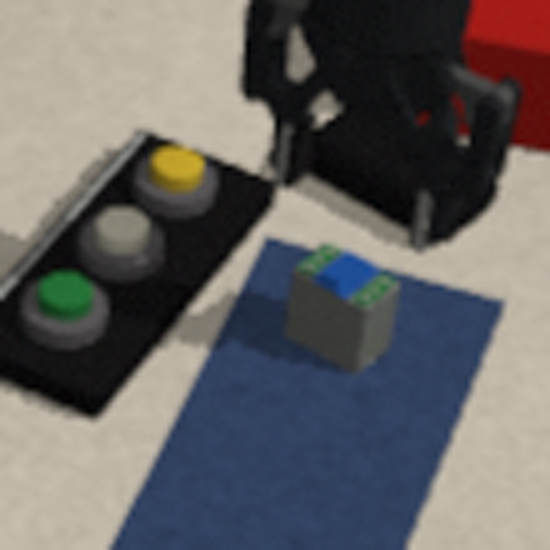

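```bash
python3 - <<'E'
from h import *
s=read_camera("side");o=readout.get_obs();P=o["position"];R=o["eef_rot"]
for k in(-1,1):
  for e in (-1,1): print(k,e,((proj(s,P+k*R[:,1]*.035+e*R[:,0]*.011+[0,0,.009])-[350,170])*5).round())
M=mods(s,(400,205,440,238),60)
for p in((350,275),):print(onz(s,350+p[0]/5,170+p[1]/5,.045))
E
```

```text
-1 -1 [433. 230.]
-1 1 [409. 252.]
1 -1 [311. 172.]
1 1 [287. 194.]
[ 0.44251441 -0.27846838  0.045     ]
```

The fingers appear where the calibration predicts, at (285,180) and (420,243), and the side view puts module 3 at y ≈ -0.278. Descending.

drive_tool(steps=[[70,-0.004,0.003,0.06,-0.03,-0.02,0],[70,0,0,0.055,0,0,0],[70,0,0,0,0,0,0]])

```text
clock: 23.75
position: [0.4439, -0.2766, 0.0228]
eef_rot: [[0.269, 0.963, 0.001], [0.963, -0.269, -0.002], [-0.002, 0.002, -1.0]]
ft_force: [0.1, -0.4, 0.5]
width: 0.0699
```

```bash
python3 - <<'E'
from h import *
plan([.443,-.2775,.016],-.27)
E
```

```text
at [ 0.4439 -0.2766  0.0228] yaw_y -0.272 w 69.9 F [ 0.1 -0.4  0.5] t 23.75
  total shift shares [-0.0023 -0.0012  0.0136] turn shares [ 0.013  0.013 -0.015]
```

drive_tool(steps=[[70,-0.002,-0.001,0.014,0.01,0.01,0],[20,0,0,0,0,0,0],[20,0,0,0,0,0,0],[20,0,0,0,0,0,0],[20,0,0,0,0,0,0]])

```text
clock: 24.38
position: [0.4444, -0.2782, 0.0185]
eef_rot: [[0.268, 0.963, 0.004], [0.963, -0.268, -0.004], [-0.003, 0.004, -1.0]]
ft_force: [1.4, 0.4, -1.3]
width: 0.0456
```

drive_tool(steps=[[20,0,0,-0.08,0,0,0],[20,0,0,-0.09,0,0,0],[20,0,0,0,0,0,0]])

```text
clock: 24.75
position: [0.4438, -0.2777, 0.1056]
eef_rot: [[0.269, 0.963, 0.003], [0.963, -0.269, -0.003], [-0.002, 0.003, -1.0]]
ft_force: [0.9, 0.2, -1.8]
width: 0.0455
```

```bash
python3 - <<'E'
from h import *
plan(jig(0,-.01,.10),.0865)
E
```

```text
at [ 0.4438 -0.2777  0.1056] yaw_y -0.272 w 45.5 F [ 0.9  0.2 -1.8] t 24.75
  total shift shares [0.7131 0.136  0.0102] turn shares [ 0.019  0.016 -2.389]
```

drive_tool(steps=[[20,0.09,0.017,0,0,0,0],[20,0.09,0.017,0,0,0,0],[20,0.09,0.017,0,0,0,0],[20,0.09,0.017,0,0,0,0],[20,0.09,0.017,0,0,0,0],[20,0.09,0.017,0,0,0,0],[20,0.09,0.017,0,0,0,0],[20,0.04,0.01,0,0,0,-0.8],[20,0,0,0,0,0,-0.8],[20,0,0,0,0,0,-0.8]])

```text
clock: 26.0
position: [0.5961, 0.0391, 0.0928]
eef_rot: [[-0.097, 0.995, -0.013], [0.995, 0.097, 0.002], [0.003, -0.013, -1.0]]
ft_force: [0.4, 0.4, -1.4]
width: 0.045
```

```bash
python3 - <<'E'
from h import *
plan(jig(0,-.01,.08),.0865)
E
```

```text
at [0.5961 0.0391 0.0928] yaw_y 0.097 w 45.0 F [ 0.4  0.4 -1.4] t 26.00
  total shift shares [0.0151 0.0198 0.0253] turn shares [-0.086 -0.019  0.072]
```

drive_tool(steps=[[20,0.015,0.019,0.01,-0.08,-0.02,0.07],[20,0,0,0,0,0,0],[20,0,0,0,0,0,0]])

```text
clock: 26.38
position: [0.6044, 0.0483, 0.0847]
eef_rot: [[-0.081, 0.997, -0.004], [0.997, 0.081, 0.0], [0.0, -0.004, -1.0]]
ft_force: [0.3, 0.6, -0.9]
width: 0.0454
```

```bash
python3 - <<'E'
from h import *
plan(jig(0,-.01,.0305),.0865)
s=read_camera("side");crop(s,250,240,380,360,5,"s17.png")
E
```

```text
at [0.6044 0.0483 0.0847] yaw_y 0.081 w 45.4 F [ 0.3  0.6 -0.9] t 26.38
  total shift shares [-0.0017  0.0016  0.1085] turn shares [-0.025 -0.003 -0.033]
```

View pics/s17.png

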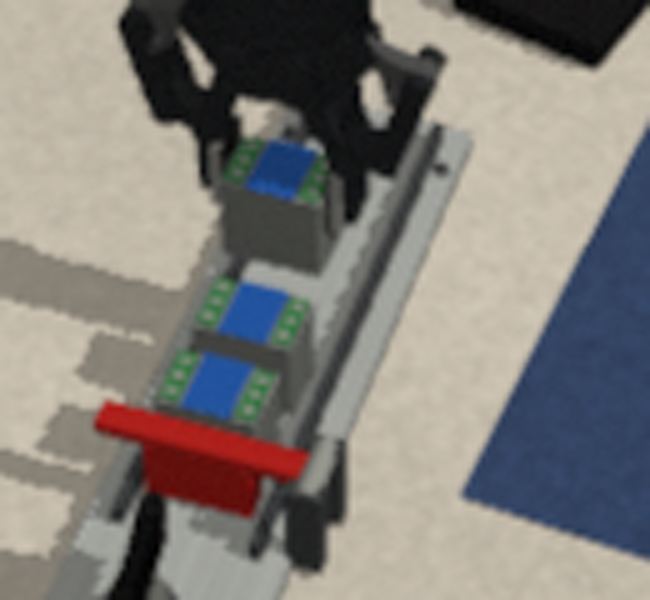

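Module 3 (top (280,168)) lines up behind the others. Lowering it.

drive_tool(steps=[[20,-0.001,0.001,0.05,0,0,-0.03],[20,0,0,0.045,0,0,0],[20,0,0,0.01,0,0,0],[20,0,0,0,0,0,0]])

```text
clock: 26.92
position: [0.6055, 0.0471, 0.0323]
eef_rot: [[-0.083, 0.997, -0.001], [0.997, 0.083, -0.0], [-0.0, -0.001, -1.0]]
ft_force: [0.2, -0.2, 0.4]
width: 0.0457
```

```bash
python3 - <<'E'
from h import *
plan(jig(0,-.01,.0305),.0865)
E
```

```text
at [0.6055 0.0471 0.0323] yaw_y 0.083 w 45.7 F [ 0.2 -0.2  0.4] t 26.93
  total shift shares [ 0.0009 -0.0007  0.0037] turn shares [-0.009  0.001 -0.024]
```

drive_tool(steps=[[20,0,0,0.004,0,0,0],[20,0,0,0.001,0,0,0],[60,0,0,0,0,0,0],[60,0,0,0,0,0,0],[60,0,0,-0.06,0,0,0],[0,0,0,-0.08,0,0,0],[0,-0.045,0,0,0,0,0],[0,-0.045,0,0,0,0,0],[0,0,0,0,0,0,0]])

```text
clock: 28.05
position: [0.6099, 0.0, 0.1033]
eef_rot: [[-0.083, 0.997, 0.002], [0.997, 0.083, -0.001], [-0.001, 0.002, -1.0]]
ft_force: [-0.5, 0.3, 1.1]
width: 0.0002
```

```bash
python3 - <<'E'
from h import *
plan(jig(0,-.055,.022),.0865)
s=read_camera("side");crop(s,250,240,380,360,5,"s18.png")
t=read_camera("top");crop(t,180,190,340,260,4.8,"t18.png")
E
```

```text
at [0.6099 0.     0.1033] yaw_y 0.083 w 0.2 F [-0.5  0.3  1.1] t 28.05
  total shift shares [ 0.0057 -0.0018  0.1627] turn shares [ 0.011  0.007 -0.026]
```

View pics/s18.png

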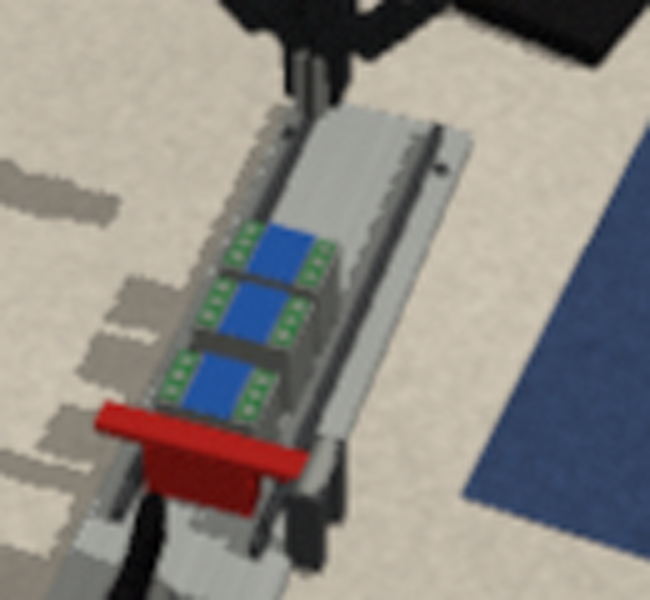

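View pics/t18.png

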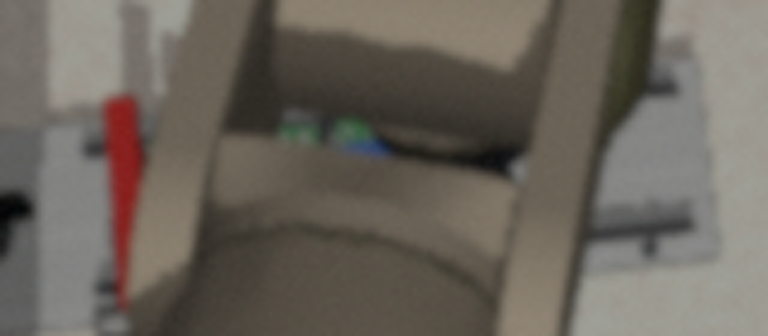

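All three stand in line with small gaps, tops at (285,252), (252,310) and (217,386). I'll lower the closed fingers behind them.

drive_tool(steps=[[0,0.005,-0.002,0.08,0,0,0],[0,0,0,0.075,0,0,0],[0,0,0,0,0,0,0]])

```text
clock: 28.52
position: [0.6081, 0.006, 0.0232]
eef_rot: [[-0.086, 0.996, 0.0], [0.996, 0.086, 0.0], [0.0, 0.0, -1.0]]
ft_force: [0.5, -0.4, 0.7]
width: -0.0004
```

```bash
python3 - <<'E'
from h import *
plan(jig(0,-.011,.022),.0865)
E
```

```text
at [0.6081 0.006  0.0232] yaw_y 0.086 w -0.4 F [ 0.5 -0.4  0.7] t 28.52
  total shift shares [0.0812 0.0011 0.0024] turn shares [ 0.002 -0.    -0.004]
```

drive_tool(steps=[[0,0.016,0,0,0,0,0],[0,0.016,0,0,0,0,0],[0,0.016,0,0,0,0,0]])

```text
clock: 28.9
position: [0.6075, 0.0317, 0.0268]
eef_rot: [[-0.086, 0.996, 0.005], [0.996, 0.086, -0.001], [-0.001, 0.005, -1.0]]
ft_force: [-0.4, -1.1, -0.2]
width: 0.0004
```

drive_tool(steps=[[0,0.014,0,0,0,0,0],[0,0.01,0,0,0,0,0]])

```text
clock: 29.15
position: [0.6068, 0.0449, 0.0277]
eef_rot: [[-0.087, 0.996, 0.007], [0.996, 0.087, -0.001], [-0.002, 0.007, -1.0]]
ft_force: [-0.0, -0.7, -0.8]
width: -0.0001
```

```bash
python3 - <<'E'
from h import *
plan(jig(0,-.011,.022),.0865)
s=read_camera("side");crop(s,250,240,380,360,5,"s19.png")
E
```

```text
at [0.6068 0.0449 0.0277] yaw_y 0.087 w -0.1 F [-0.  -0.7 -0.8] t 29.15
  total shift shares [ 0.0036 -0.003   0.0114] turn shares [0.044 0.011 0.004]
```

View pics/s19.png

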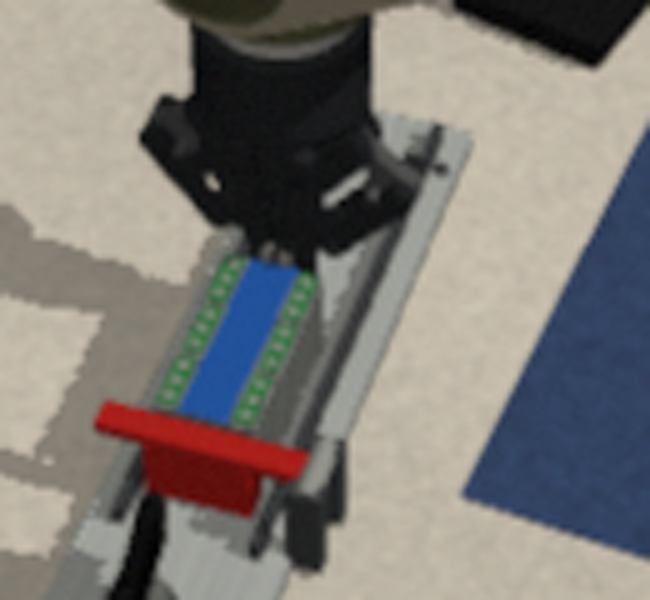

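The row is closed up with no gaps. I'll push a little further to confirm contact with the stop.

drive_tool(steps=[[0,0.006,0,0.003,0,0,0],[0,0.006,0,0,0,0,0]])

```text
clock: 29.45
position: [0.6074, 0.0457, 0.0279]
eef_rot: [[-0.088, 0.996, 0.009], [0.996, 0.088, -0.011], [-0.011, 0.008, -1.0]]
ft_force: [-1.0, -19.3, 0.3]
width: 0.0004
```

19 N against the stop, so the row is tight. I'll back off, rise and check.

drive_tool(steps=[[0,-0.03,0,0,0,0,0],[0,-0.04,0,0,0,0,0],[0,0,0,-0.09,0,0,0],[0,0,0,-0.09,0,0,0],[0,-0.09,-0.04,0,0,0,0],[0,-0.1,-0.04,0,0,0,0],[0,-0.1,-0.04,0,0,0,0],[0,-0.1,-0.04,0,0,0,0],[0,0,0,0,0,0,0]])

```text
clock: 30.58
position: [0.5447, -0.2034, 0.1226]
eef_rot: [[-0.084, 0.996, 0.011], [0.996, 0.084, -0.009], [-0.01, 0.01, -1.0]]
ft_force: [1.0, 0.5, 0.1]
width: 0.0002
```

```bash
python3 - <<'E'
from h import *
plan([.5598,-.273,.10],.0865); print(readout.get_obs()["joint_positions"].round(2))
s=read_camera("side");crop(s,230,190,430,340,4,"s20.png")
t=read_camera("top");crop(t,120,190,320,340,4,"t20.png")
b,g,r=[t["frame"][...,k].astype(int) for k in(2,1,0)]
m=((b-r>60)&(b>100)).astype(np.uint8); m[:200]=0;m[:,:205]=0; m[262:]=0
n,l,st,ce=cv2.connectedComponentsWithStats(m)
for i in range(1,n):
  if st[i,4]>20:
    rr=cv2.minAreaRect(np.argwhere(l==i)[:,::-1].astype(np.float32)); c=onz(t,*rr[0],.057); print(st[i],(RJ.T@(c-J0)).round(4))
E
```

```text
at [ 0.5447 -0.2034  0.1226] yaw_y 0.085 w 0.2 F [1.  0.5 0.1] t 30.57
  total shift shares [-0.1408  0.0179  0.0468] turn shares [ 0.067  0.069 -0.013]
[-0.56  0.53  1.47 -0.    1.12 -0.64]
[220 221  34  13 336] [0.0018 0.0357 0.057 ]
```

View pics/s20.png

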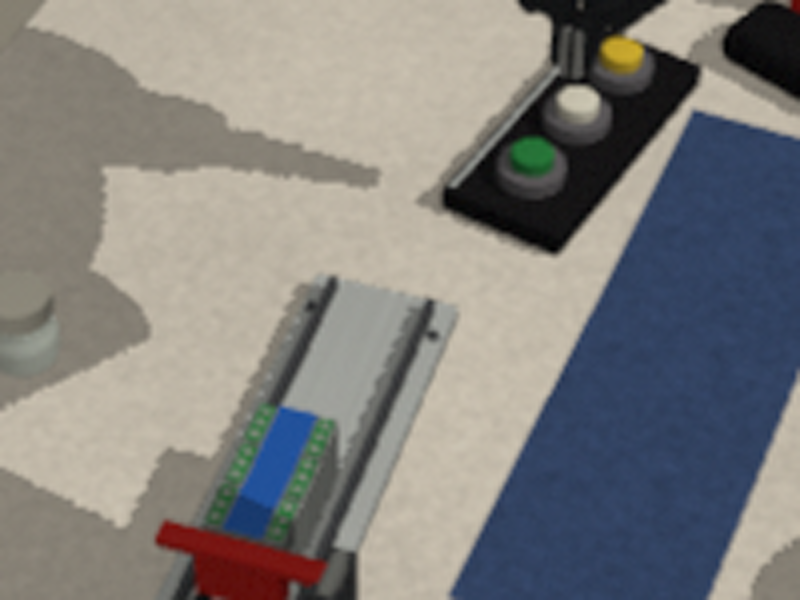

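View pics/t20.png

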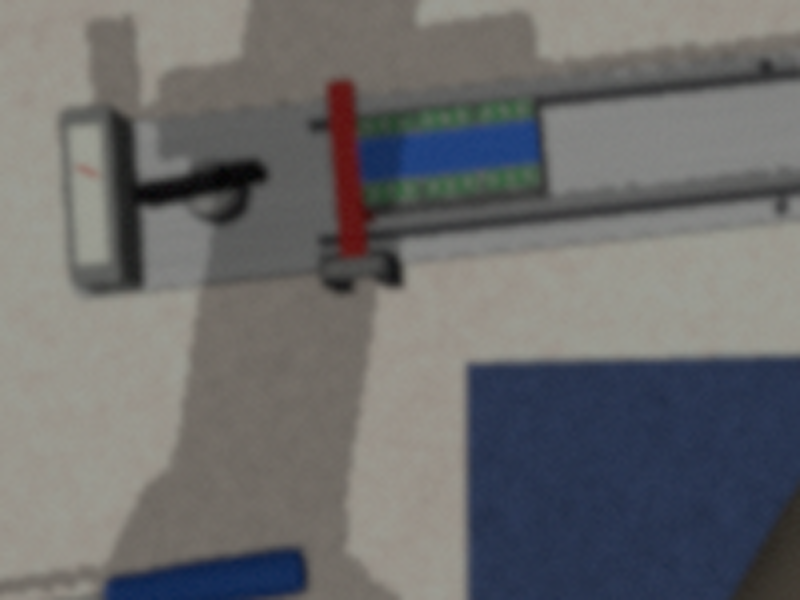

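The row is tight and square against the stop, the wing lies along the channel, and nothing else has moved. Now I'll press the white key.

drive_tool(steps=[[0,-0.07,0.009,0,0.03,0.03,0],[0,-0.065,0.009,0.04,0.03,0.03,0],[0,0,0,0,0,0,0],[0,0,0,0,0,0,0]])

```text
clock: 31.18
position: [0.563, -0.2635, 0.1031]
eef_rot: [[-0.095, 0.996, 0.002], [0.996, 0.095, 0.001], [0.001, 0.002, -1.0]]
ft_force: [0.2, 0.9, 0.8]
width: -0.0001
```

```bash
python3 - <<'E'
from h import *
plan([.560,-.2725,.06],.0865)
s=read_camera("side");crop(s,340,170,440,270,6,"s21.png")
E
```

```text
at [ 0.563  -0.2635  0.1031] yaw_y 0.095 w -0.1 F [0.2 0.9 0.8] t 31.18
  total shift shares [-0.0173 -0.0078  0.0861] turn shares [ 0.012 -0.007  0.054]
```

View pics/s21.png

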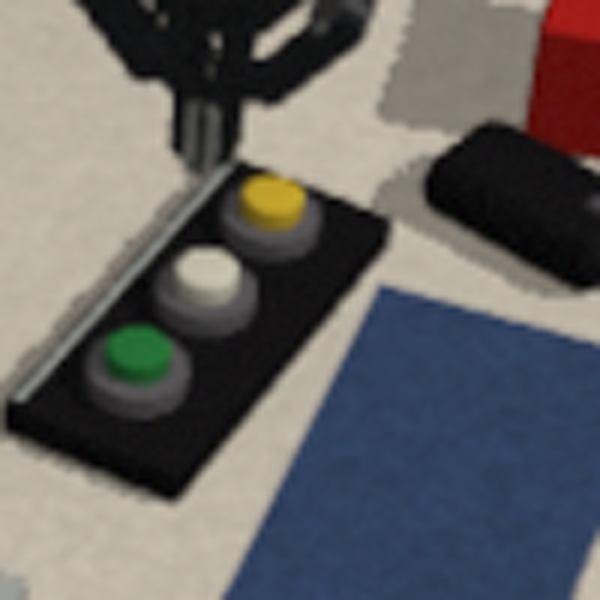

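The finger tip (205,168) is above and behind the white key (207,265), as it should appear at this height. Descending in two stages.

drive_tool(steps=[[0,-0.017,-0.008,0.045,0,0,0],[0,0,0,0.035,0,0,0],[0,0,0,0,0,0,0]])

```text
clock: 31.6
position: [0.5609, -0.2695, 0.0637]
eef_rot: [[-0.098, 0.995, 0.004], [0.995, 0.098, 0.0], [-0.0, 0.004, -1.0]]
ft_force: [-0.4, -0.3, 0.2]
width: -0.0001
```

```bash
python3 - <<'E'
from h import *
plan([.560,-.2725,.04],.0865)
s=read_camera("side");crop(s,340,170,440,270,6,"s22.png")
E
```

```text
at [ 0.5609 -0.2695  0.0637] yaw_y 0.098 w -0.1 F [-0.4 -0.3  0.2] t 31.60
  total shift shares [-0.0058 -0.0024  0.0473] turn shares [0.023 0.    0.079]
```

View pics/s22.png

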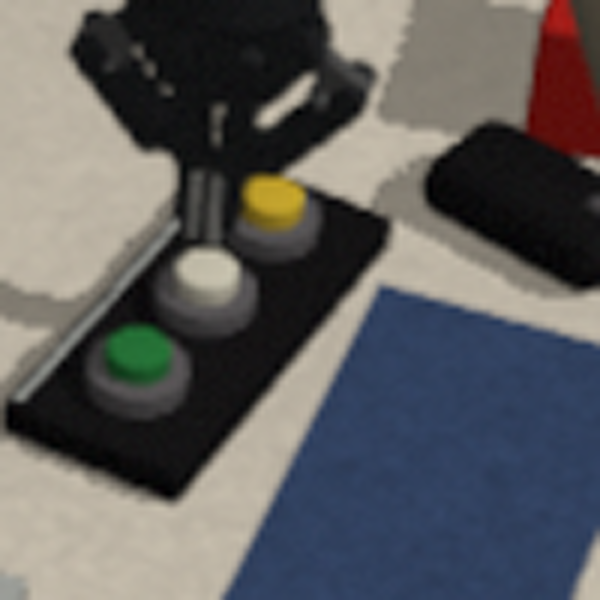

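The tip is directly over the white cap. Stepping down until contact.

drive_tool(steps=[[0,-0.005,-0.002,0.03,0,0,0.07],[0,0,0,0.01,0,0,0]])

```text
clock: 31.9
position: [0.5613, -0.2725, 0.0448]
eef_rot: [[-0.088, 0.996, 0.007], [0.996, 0.088, -0.002], [-0.003, 0.006, -1.0]]
ft_force: [-1.0, 2.0, -0.0]
width: 0.0001
```

drive_tool(steps=[[0,0,0,0.008,0,0,0]])

```text
clock: 32.02
position: [0.5614, -0.2726, 0.0406]
eef_rot: [[-0.087, 0.996, 0.007], [0.996, 0.087, -0.002], [-0.003, 0.007, -1.0]]
ft_force: [-0.5, 0.6, -0.2]
width: -0.0002
```

drive_tool(steps=[[0,0,0,0.008,0,0,0]])

```text
clock: 32.15
position: [0.5614, -0.2726, 0.0366]
eef_rot: [[-0.087, 0.996, 0.007], [0.996, 0.087, -0.002], [-0.003, 0.007, -1.0]]
ft_force: [-1.2, 1.1, 4.1]
width: 0.0002
```

drive_tool(steps=[[0,0,0,0.005,0,0,0]])

```text
clock: 32.28
position: [0.5614, -0.2726, 0.0342]
eef_rot: [[-0.087, 0.996, 0.007], [0.996, 0.087, -0.002], [-0.003, 0.006, -1.0]]
ft_force: [-2.7, 1.6, 4.2]
width: 0.0
```

drive_tool(steps=[[0,0,0,0.005,0,0,0]])

```text
clock: 32.4
position: [0.5616, -0.2726, 0.0337]
eef_rot: [[-0.088, 0.996, 0.007], [0.996, 0.088, -0.003], [-0.003, 0.007, -1.0]]
ft_force: [-11.0, 7.1, 29.3]
width: 0.0005
```

The key bottomed at z=0.0337 with 29 N. Rising and moving to yellow.

drive_tool(steps=[[0,0,0,0,0,0,0],[0,0,0,-0.04,0,0,0],[0,0,0,-0.06,0,0,0],[0,0,0,0,0,0,0]])

```text
clock: 32.9
position: [0.5615, -0.2727, 0.0859]
eef_rot: [[-0.088, 0.996, 0.008], [0.996, 0.088, -0.004], [-0.004, 0.008, -1.0]]
ft_force: [-0.2, -0.6, -0.0]
width: -0.0001
```

```bash
python3 - <<'E'
from h import *
plan([.5505,-.332,.07],.0865)
E
```

```text
at [ 0.5615 -0.2727  0.0859] yaw_y 0.088 w -0.1 F [-0.2 -0.6 -0. ] t 32.90
  total shift shares [-0.116  -0.0327  0.032 ] turn shares [0.052 0.028 0.01 ]
```

drive_tool(steps=[[0,-0.06,-0.016,0,0.05,0.03,0],[0,-0.056,-0.017,0,0,0,0],[0,0,0,0,0,0,0],[0,0,0,0,0,0,0]])

```text
clock: 33.4
position: [0.5493, -0.3316, 0.082]
eef_rot: [[-0.089, 0.996, -0.003], [0.996, 0.089, 0.004], [0.004, -0.003, -1.0]]
ft_force: [0.0, -0.5, 0.0]
width: -0.0002
```

```bash
python3 - <<'E'
from h import *
plan([.5505,-.332,.05],.0865)
E
```

```text
at [ 0.5493 -0.3316  0.082 ] yaw_y 0.089 w -0.2 F [ 0.  -0.5  0. ] t 33.40
  total shift shares [-0.0013  0.0025  0.0641] turn shares [-0.018 -0.026  0.016]
```

drive_tool(steps=[[0,-0.001,0.002,0.05,0,0,0],[0,0,0,0.025,0,0,0]])

```text
clock: 33.65
position: [0.551, -0.3302, 0.0439]
eef_rot: [[-0.09, 0.996, -0.002], [0.996, 0.09, 0.003], [0.004, -0.002, -1.0]]
ft_force: [0.9, -0.1, 0.3]
width: -0.0004
```

```bash
python3 - <<'E'
from h import *
plan([.5505,-.332,.04],.0865)
s=read_camera("side");crop(s,340,170,440,270,6,"s23.png")
E
```

```text
at [ 0.551  -0.3302  0.0439] yaw_y 0.091 w -0.4 F [ 0.9 -0.1  0.3] t 33.65
  total shift shares [-0.0035 -0.0012  0.0077] turn shares [-0.013 -0.024  0.027]
```

View pics/s23.png

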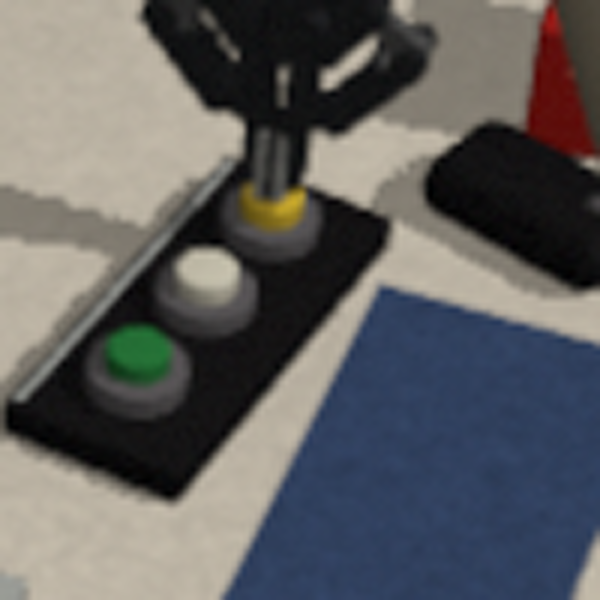

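The tip is centred on the yellow cap (272,205), and the white key is released. Pressing.

drive_tool(steps=[[0,-0.003,-0.001,0.008,0,0,0],[0,0,0,0.008,0,0,0]])

```text
clock: 33.95
position: [0.5509, -0.3314, 0.0357]
eef_rot: [[-0.091, 0.996, -0.002], [0.996, 0.091, 0.003], [0.003, -0.002, -1.0]]
ft_force: [-1.7, 0.6, 4.0]
width: -0.0002
```

drive_tool(steps=[[0,0,0,0.005,0,0,0]])

```text
clock: 34.08
position: [0.5509, -0.3314, 0.0339]
eef_rot: [[-0.091, 0.996, -0.002], [0.996, 0.091, 0.003], [0.003, -0.002, -1.0]]
ft_force: [-4.0, 3.3, 14.9]
width: -0.0003
```

drive_tool(steps=[[0,0,0,0.004,0,0,0]])

```text
clock: 34.2
position: [0.551, -0.3315, 0.0338]
eef_rot: [[-0.092, 0.996, -0.002], [0.996, 0.092, 0.002], [0.003, -0.002, -1.0]]
ft_force: [-8.9, 5.8, 20.7]
width: 0.0004
```

Bottomed. Going up and over to green.

drive_tool(steps=[[0,0,0,0,0,0,0],[0,0,0,-0.04,0,0,0],[0,0,0,-0.06,0,0,0],[0,0,0,0,0,0,0]])

```text
clock: 34.7
position: [0.5516, -0.332, 0.0867]
eef_rot: [[-0.091, 0.996, 0.0], [0.996, 0.091, 0.001], [0.001, 0.0, -1.0]]
ft_force: [0.9, -0.2, -0.5]
width: 0.0
```

```bash
python3 - <<'E'
from h import *
plan([.570,-.212,.08],.0865)
E
```

```text
at [ 0.5516 -0.332   0.0867] yaw_y 0.092 w 0.0 F [ 0.9 -0.2 -0.5] t 34.70
  total shift shares [0.2357 0.0586 0.0135] turn shares [ 0.003 -0.004  0.034]
```

drive_tool(steps=[[0,0.08,0.02,0,0,0,0],[0,0.08,0.02,0,0,0,0],[0,0.075,0.018,0,0,0,0],[0,0,0,0,0,0,0],[0,0,0,0,0,0,0]])

```text
clock: 35.33
position: [0.5687, -0.2092, 0.082]
eef_rot: [[-0.09, 0.996, -0.003], [0.996, 0.09, 0.003], [0.003, -0.003, -1.0]]
ft_force: [0.2, -0.1, 0.3]
width: -0.0004
```

```bash
python3 - <<'E'
from h import *
plan([.570,-.212,.045],.0865)
E
```

```text
at [ 0.5687 -0.2092  0.082 ] yaw_y 0.090 w -0.4 F [ 0.2 -0.1  0.3] t 35.33
  total shift shares [-0.0061  0.0023  0.074 ] turn shares [-0.019 -0.021  0.022]
```

drive_tool(steps=[[0,-0.006,0.002,0.05,0,0,0],[0,0,0,0.025,0,0,0],[0,0,0,0.005,0,0,0]])

```text
clock: 35.7
position: [0.5695, -0.2145, 0.0404]
eef_rot: [[-0.087, 0.996, -0.003], [0.996, 0.087, 0.002], [0.003, -0.003, -1.0]]
ft_force: [0.9, -0.5, 0.4]
width: 0.0
```

drive_tool(steps=[[0,0,0,0.008,0,0,0],[0,0,0,0.005,0,0,0]])

```text
clock: 35.95
position: [0.5697, -0.2149, 0.0349]
eef_rot: [[-0.086, 0.996, -0.002], [0.996, 0.086, 0.002], [0.002, -0.002, -1.0]]
ft_force: [-1.9, 2.2, 4.5]
width: 0.0
```

```bash
python3 - <<'E'
from h import *
plan([.570,-.212,.0337],.0865)
s=read_camera("side");crop(s,340,170,440,270,6,"s24.png")
E
```

```text
at [ 0.5697 -0.2149  0.0349] yaw_y 0.086 w 0.0 F [-1.9  2.2  4.5] t 35.95
  total shift shares [0.0057 0.001  0.0023] turn shares [-0.011 -0.016 -0.   ]
```

View pics/s24.png

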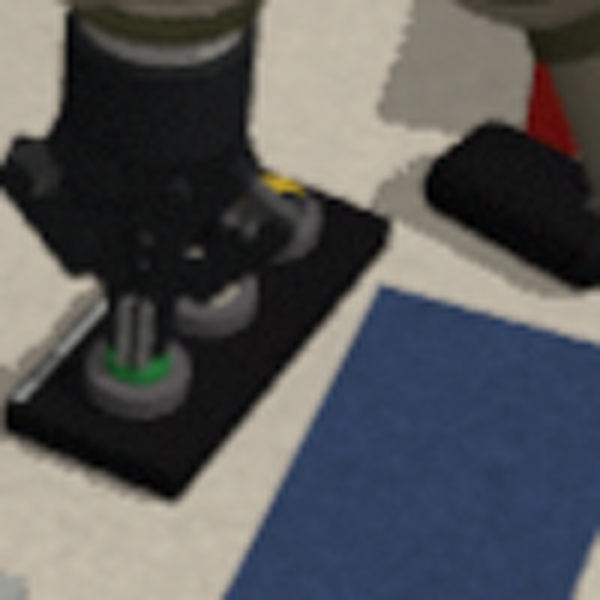

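The tip is on the green cap (138,365). Pressing it to the bottom.

drive_tool(steps=[[0,0,0,0.005,0,0,0],[0,0,0,0.003,0,0,0]])

```text
clock: 36.25
position: [0.57, -0.215, 0.0339]
eef_rot: [[-0.087, 0.996, -0.001], [0.996, 0.087, 0.001], [0.001, -0.001, -1.0]]
ft_force: [-8.1, 4.6, 15.8]
width: 0.0
```

drive_tool(steps=[[0,0,0,0,0,0,0],[0,0,0,-0.04,0,0,0],[0,0,0,-0.06,0,0,0],[0,0,0,0,0,0,0]])

```text
clock: 36.75
position: [0.5705, -0.2155, 0.0862]
eef_rot: [[-0.087, 0.996, 0.001], [0.996, 0.087, -0.001], [-0.001, 0.001, -1.0]]
ft_force: [0.6, 0.5, -1.0]
width: 0.0003
```

```bash
python3 - <<'E'
from h import *
plan([.5605,-.2725,.08],.0865)
E
```

```text
at [ 0.5705 -0.2155  0.0862] yaw_y 0.088 w 0.3 F [ 0.6  0.5 -1. ] t 36.75
  total shift shares [-0.1118 -0.0298  0.0126] turn shares [0.004 0.006 0.007]
```

Before the last press I'll look at the row.

drive_tool(steps=[[0,-0.057,-0.015,0,0,0,0],[0,-0.055,-0.015,0,0,0,0],[0,0,0,0,0,0,0],[0,0,0,0,0,0,0]])

```text
clock: 37.25
position: [0.5595, -0.2725, 0.0828]
eef_rot: [[-0.089, 0.996, -0.002], [0.996, 0.089, 0.001], [0.001, -0.002, -1.0]]
ft_force: [-0.2, 0.8, -1.2]
width: 0.0002
```

```bash
python3 - <<'E'
from h import *
plan([.5605,-.2725,.045],.0865)
s=read_camera("side");crop(s,230,190,430,340,4,"s25.png")
t=read_camera("top");crop(t,120,190,320,340,4,"t25.png")
E
```

```text
at [ 0.5595 -0.2725  0.0828] yaw_y 0.089 w 0.2 F [-0.2  0.8 -1.2] t 37.25
  total shift shares [-0.0002  0.0022  0.0757] turn shares [-0.013 -0.01   0.014]
```

View pics/s25.png

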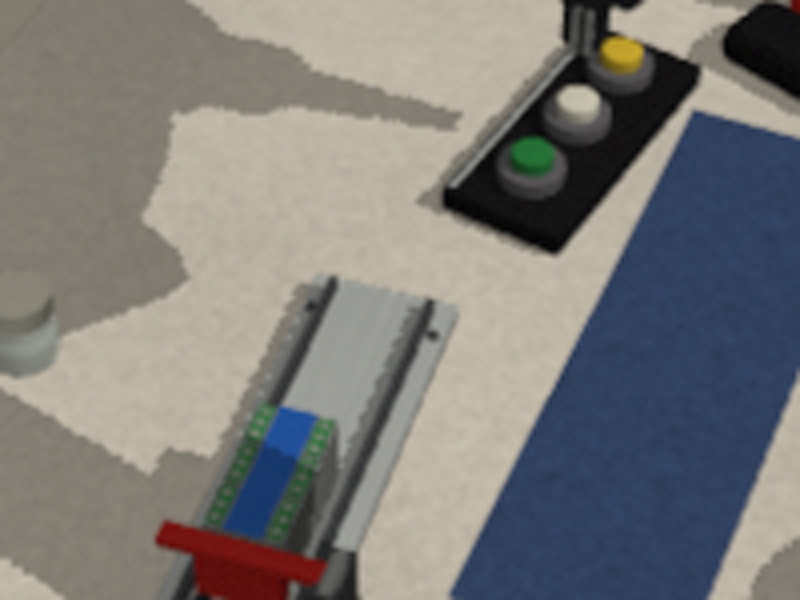

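View pics/t25.png

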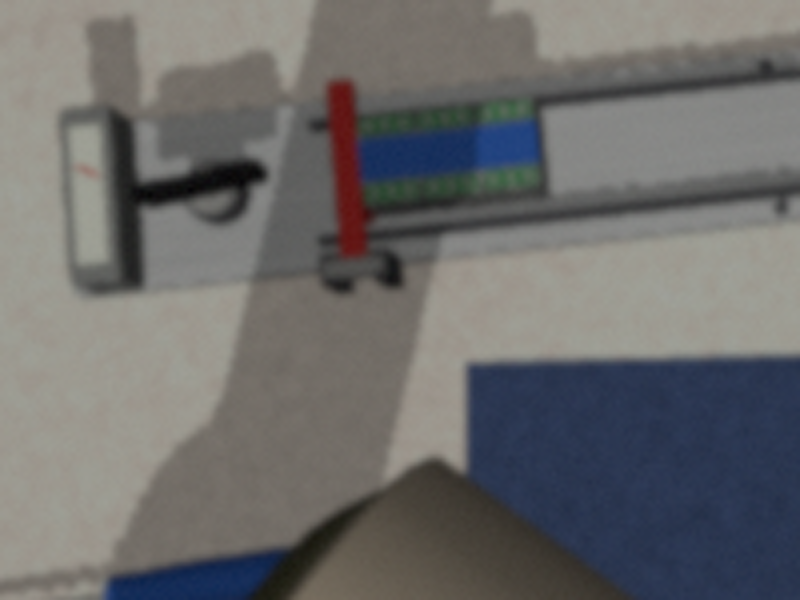

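The row is unchanged ((215,520) to (295,415) side, x 360–545 top), and all keys are released. Final white press.

drive_tool(steps=[[0,0,0.002,0.05,0,0,0],[0,0,0,0.025,0,0,0],[0,0,0,0.006,0,0,0],[0,0,0,0.006,0,0,0]])

```text
clock: 37.85
position: [0.5618, -0.2706, 0.0395]
eef_rot: [[-0.092, 0.996, -0.0], [0.996, 0.092, -0.0], [-0.0, -0.0, -1.0]]
ft_force: [-0.8, -1.0, 0.7]
width: -0.0002
```

drive_tool(steps=[[0,0,0,0.006,0,0,0],[0,0,0,0.004,0,0,0]])

```text
clock: 38.1
position: [0.5619, -0.2707, 0.0355]
eef_rot: [[-0.092, 0.996, 0.0], [0.996, 0.092, -0.001], [-0.001, 0.0, -1.0]]
ft_force: [-2.4, 1.1, 4.9]
width: -0.0002
```

drive_tool(steps=[[0,0,0,0.006,0,0,0],[0,0,0,0.004,0,0,0]])

```text
clock: 38.35
position: [0.5622, -0.2708, 0.0338]
eef_rot: [[-0.092, 0.996, 0.001], [0.996, 0.092, -0.001], [-0.002, 0.001, -1.0]]
ft_force: [-11.5, 5.8, 24.2]
width: -0.0001
```

drive_tool(steps=[[0,0,0,0,0,0,0],[0,0,0,-0.04,0,0,0],[0,0,0,-0.08,0,0,0],[0,0,0,-0.08,0,0,0],[0,0,0,0,0,0,0],[0,0,0,0,0,0,0]])

```text
clock: 39.1
position: [0.5624, -0.271, 0.1364]
eef_rot: [[-0.092, 0.996, 0.003], [0.996, 0.092, -0.002], [-0.003, 0.003, -1.0]]
ft_force: [-0.2, 1.2, -0.5]
width: 0.0
```

```bash
python3 - <<'E'
from h import *
plan([.5605,-.2725,.1],.0865)
s=read_camera("side");cv2.imwrite("pics/s26.png",s["frame"][:,:,::-1])
t=read_camera("top");cv2.imwrite("pics/t26.png",t["frame"][:,:,::-1])
E
```

```text
at [ 0.5624 -0.271   0.1364] yaw_y 0.092 w 0.0 F [-0.2  1.2 -0.5] t 39.10
  total shift shares [-0.0024 -0.0043  0.0727] turn shares [0.017 0.017 0.035]
```

View pics/s26.png

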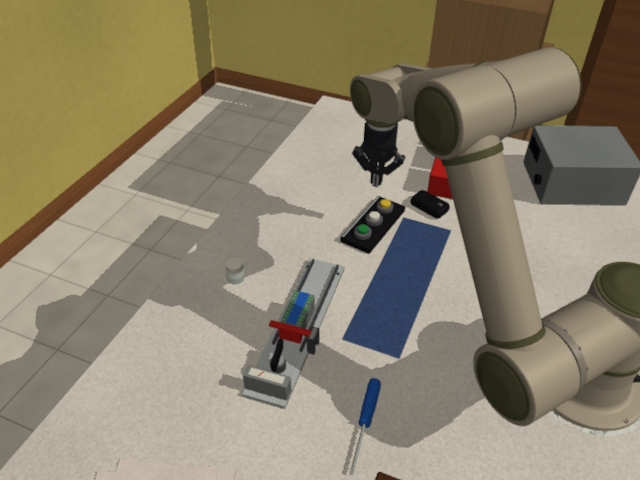

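View pics/t26.png

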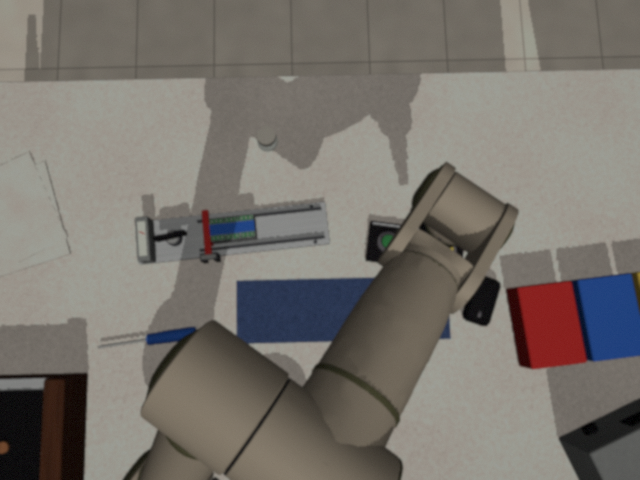

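The row is tight at the stop (300,308 side; 232,228 top). The jar (235,268), mouse (430,204) and screwdriver (368,405) are where they began, the keys are up, and the arm is clear of everything. Handing in.

```bash
python3 -c "
from plant import arm
print(arm.hand_in())"
```

```text
the job is handed in; nothing more can be done
None
```

The job is done and handed in at about 39 s of the 210 s allowed; the hand-in reports no verdict.

- **Stop:** I swung it down to its end stop; it met 22 N with the arm level.
- **Wing screw:** I turned it clockwise until it met its end stop (0.85 N m). I saw no contact with the gauge.
- **Modules:** Only three were present. I stood all three in the channel and pushed the row against the stop with 19 N. The last pictures show no gaps.
- **Keys:** I pressed white, yellow, green and white, one at a time. Each bottomed at z ≈ 0.034 m with 16–29 N, and I saw no key left down afterwards.

The last pictures show the stop down, the wing bar along the channel, the row tight and square, and the jar, mouse and screwdriver where they started. The arm was hanging clear of everything at hand-in.

**Disagreements:**
- The two cameras differed by up to 6 mm along y at the modules.
- Triangulated module tops came out at about 52 mm, against the stated 45 mm. I used the stated height and the robot's own readings, and every grasp and fit worked.

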